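# Close down the cordless-driver station

### The arm

A 6-joint arm with a two-finger parallel gripper is mounted at the origin on a cart in front of the work surface, level with it; the furniture and walls round the work are solid. World frame = base frame: x ahead of the robot, y to its left, z up, the work surface at z = 0. Lengths are in m, angles in rad, forces in N, time in s.
With the tool pointing down it reaches from about 0.3 to 0.875 m from the base axis. Payload 6.4 kg.
Tool frame: the origin (TCP) lies midway between the tips of the shut fingers; the grasp point (between the pads) lies 19 mm behind it (grasp_offset is the distance from the TCP to the grasp point, in m); z points along the fingers, y is the line along which they close (so a half turn about z gives the same grasp; the last joint's range is limited). The gripper opens to 85 mm and grips with 20 to 120 N. Pads are 22 mm wide; open, the fingers measure 114 mm over their backs; the gripper's body (76 mm by 85 mm) begins 54 mm behind the grasp point. The pads swing forward as they close: fully open they stand 13 mm farther back than shut.
Start: joints at [1.113, 0.181, 1.607, -0, 1.354, -0.206], TCP at [0.143, 0.557, 0.231] pointing down, gripper open.
Joint ranges: [-2.99, 2.99], [-0.89, 2.07], [0.3, 2.58], [-1.14, 4.28], [0, 2.63], [-3.12, 3.12]. Speed limits (rad/s): [2.57, 2.57, 3.01, 3.14, 3.14, 3.14].

### API

Orientations are given as a unit quaternion [w, x, y, z].
In Python, from bench import * gives the robot as it stands. The module is installed in compiled form; this text tells all that it offers.
- The arm moves only by the tool servo_tool, never from a script. Its argument "commands" is text: rows parted by semicolons, each of 7 numbers parted by spaces: the turn, a rotation vector about the tool's x, y, z in rad, then the shift along the tool's x, y, z in mm, then the opening, from 0 (shut) to 1 (fully open). In form: wx wy wz dx dy dz claw; .... A call has 1 to 5 rows; each row shifts and turns the commanded pose from where the row before left it, along the tool's axes as they then stand; what a row does not reach is not made up. A row lasts 1/8 s, in which the tool goes at most 62.5 mm and 10.7 degrees, less where a joint would pass 70% of its speed; a pose out of reach is approached as far as the arm can. A call with a gripper value outside its range is refused whole. The fingers move at their own pace and stop on an object; the grip force is fixed at half the most. Time passes only in rows, so rows that do not move let the fingers close. It gives the time, the measured TCP pose, the force, the opening and the grip force at its end, in the units of the state.
- get_obs(): the state, without advancing time (a new reading comes with each control period).
- camera(name): name is "side" or "top" or "wrist"; returns the picture (384x512x3 uint8, blue, green, red); there is no depth.
- calibration(name): a dict with "fx", "fy", "cx", "cy" (pixels), "R" (3x3) and "t" (3): a world point X has camera coordinates R X + t. Camera axes: x right, y down, z forward; pixel columns grow to the right and rows downward; lengths in m; the calibration is good to about 2 mm. A picture is of the moment at which its call begins: read the wrist's pose just before it. calibration takes no time and is no camera call; for the wrist camera it gives the pose at the moment of the call.
- hand_in(): hands the job in; it is judged then, once.
The state is a dict: "time_s": time; "q": joint angles; "dq": joint speeds; "joint_efforts": joint torques, N m; "eef_pos": TCP position; "eef_rot": TCP orientation; "wrist_force": force on the tool from outside, world axes, zero at the start; "torque": the same for the moment, N m; "opening": opening from 0.0 (shut) to 1.0 (fully open); "grasp_force": force on a finger pad.
Only numpy, scipy, OpenCV 4.12 (cv2) and the standard library are available. Lean on these libraries where they do the work, as an engineer would, in place of code of your own. Each camera call takes 0.05 s, during which the arm holds its last target. There are 200 camera calls.

### The job

Shift change at the cordless-driver station: take the charged packs out of the charger and stand them in the shallow grey tray, put every spent pack standing on the bench fully home in a charger bay, and only then flip the charger's power switch on, away from you. Hang each driver that is standing on the bench on a free hook of the rack, upright with its housing resting down on the two prongs and its chuck facing out like the others, without knocking the drivers that already hang there.

Things in the scene. Friction and masses are not known exactly. Their poses are not given: they have to be found in the camera images.
- hook1 (a point): First (robot's right, -y end) of 4 hooks, 88 mm apart along y, on a fixed bench rack (grey perforated panel, 305 mm tall). x away from the robot, z up. Each hook is two level 7 mm round prongs, 44 mm apart (37 mm clear), from the panel (x = +74 mm) to x = -60 mm, then tips bent up 14 mm, ending at x = -68 mm. Point: midway between the prongs, level with their upper side, 213 mm above the bench.
- hook2 (a point): Second hook from the robot's right; point and axes as for hook1. The middle of a hanging driver lies straight above its hook point.
- hook3 (a point): Third hook from the robot's right; point and axes as for hook1.
- hook4 (a point): Fourth hook from the robot's right (the leftmost); point and axes as for hook1.
- driver1_mid (a point): Bare cordless driver (pistol shape, dark, no battery, up to 0.75 kg) standing upright to be hung up; may be absent. Point: middle of its motor housing, 137 mm above the foot's underside and 26 mm above the housing's flat underside. Own z up, chuck along own -x. Housing 52 mm wide (y), 52 mm tall, from x = -47 to +57 mm. Hung up, the housing's underside rests on the two prongs, handle between them.
- driver1_chuck (a point): Nose of driver1's chuck, 74 mm along its own -x from driver1_mid; the chuck is up to 46 mm thick. Below the housing the handle is 28 mm wide (y), from x = -17 to +29 mm of driver1_mid, and reaches down to the foot, which is 86 mm (x = -47 to +39 mm) by 56 mm (y) and 20 mm thick; 91 mm lie clear between the foot and the housing.
- driver2_mid (a point): Bare cordless driver (pistol shape, dark, no battery, up to 0.75 kg) standing upright to be hung up; may be absent. Point: middle of its motor housing, 137 mm above the foot's underside and 26 mm above the housing's flat underside. Own z up, chuck along own -x. Housing 52 mm wide (y), 52 mm tall, from x = -47 to +57 mm. Hung up, the housing's underside rests on the two prongs, handle between them.
- driver2_chuck (a point): Nose of driver2's chuck, 74 mm along its own -x from driver2_mid; the chuck is up to 46 mm thick. Below the housing the handle is 28 mm wide (y), from x = -17 to +29 mm of driver2_mid, and reaches down to the foot, which is 86 mm (x = -47 to +39 mm) by 56 mm (y) and 20 mm thick; 91 mm lie clear between the foot and the housing.
- hung1_mid (a point): Middle of the motor housing of a driver of the same kind that already hangs, loose, on hook 1; absent when that hook is free (two of the four are). Not to be knocked.
- hung2_mid (a point): Middle of the motor housing of a driver of the same kind that already hangs, loose, on hook 2; absent when that hook is free (two of the four are). Not to be knocked.
- hung3_mid (a point): Middle of the motor housing of a driver of the same kind that already hangs, loose, on hook 3; absent when that hook is free (two of the four are). Not to be knocked.
- hung4_mid (a point): Middle of the motor housing of a driver of the same kind that already hangs, loose, on hook 4; absent when that hook is free (two of the four are). Not to be knocked.
- charger: Charger: low black box, 100 mm (x) by 266 mm (y), 50 mm high, fixed. Origin on the bench; own x away from the robot, y to the robot's left, z up. Three bays, pockets open at the top, 53 mm (x) by 63 mm (y), 40 mm deep, at y = +92, +22 and -48 mm, and a power switch at its -y end.
- bay1 (a point): Bay 1 of 3 in the charger (1 is the leftmost, +y; 70 mm apart): centre of the pocket's floor, 10 mm above the bench, 40 mm below its mouth. Axes as the charger's.
- bay2 (a point): Bay 2 of 3 in the charger (1 is the leftmost, +y; 70 mm apart): centre of the pocket's floor, 10 mm above the bench, 40 mm below its mouth. Axes as the charger's.
- bay3 (a point): Bay 3 of 3 in the charger (1 is the leftmost, +y; 70 mm apart): centre of the pocket's floor, 10 mm above the bench, 40 mm below its mouth. Axes as the charger's.
- spent1_mid (a point): Spent battery pack, dark, 50 mm (own x) by 60 mm (own y) by 80 mm tall, 0.28 kg; point: its centre, 40 mm above its underside. Its lowest 8 mm are stepped in by 2.5 mm all round. Stands upright on the bench, contact end down; may be absent. Home in a bay, its underside is on the bay's floor and 40 mm stand out; either way round fits (60 mm side along the charger's y).
- spent2_mid (a point): Spent battery pack, dark, 50 mm (own x) by 60 mm (own y) by 80 mm tall, 0.28 kg; point: its centre, 40 mm above its underside. Its lowest 8 mm are stepped in by 2.5 mm all round. Stands upright on the bench, contact end down; may be absent. Home in a bay, its underside is on the bay's floor and 40 mm stand out; either way round fits (60 mm side along the charger's y).
- spent3_mid (a point): Spent battery pack, dark, 50 mm (own x) by 60 mm (own y) by 80 mm tall, 0.28 kg; point: its centre, 40 mm above its underside. Its lowest 8 mm are stepped in by 2.5 mm all round. Stands upright on the bench, contact end down; may be absent. Home in a bay, its underside is on the bay's floor and 40 mm stand out; either way round fits (60 mm side along the charger's y).
- ready1_mid (a point): Charged battery pack, dark, 50 mm (own x) by 60 mm (own y) by 80 mm tall, 0.28 kg; point: its centre, 40 mm above its underside. Stands in bay 1 of the charger at the start; may be absent. Lifts straight out.
- ready2_mid (a point): Charged battery pack, dark, 50 mm (own x) by 60 mm (own y) by 80 mm tall, 0.28 kg; point: its centre, 40 mm above its underside. Stands in bay 2 of the charger at the start; may be absent. Lifts straight out.
- ready3_mid (a point): Charged battery pack, dark, 50 mm (own x) by 60 mm (own y) by 80 mm tall, 0.28 kg; point: its centre, 40 mm above its underside. Stands in bay 3 of the charger at the start; may be absent. Lifts straight out.
- tray: Shallow grey tray for charged packs, 160 mm (own x) by 104 mm (own y) outside, 24 mm high, walls and floor 4 mm thick, fixed on the bench; origin under its centre, z up. Holds two packs standing, one behind the other along its x.
- power (a joint): Charger's power switch: a paddle 24 mm wide and 46 mm long, on a level hinge along the charger's y at x = 0, y = -111 mm of the charger, 54 mm above the bench. 0 = off, leaning 0.40 rad towards the robot; 0.80 = on, leaning 0.40 rad away; it is pushed over along the charger's +x with about 2 N at its tip and stays where it is left.
Not all that is in view belongs to the job. Leave any brown look-alike of the part that bears ready2_mid alone.

How it is judged:
By the outcome, as a careful person would: the job done as asked, in the order asked, and still so for the second after the job is handed in, with the robot touching nothing.
Of hung1, hung2, hung3, hung4 only 2 to 2 are there at a start; the rules pass over those that are not, and their reading is None.
Of ready1, ready2, ready3 only 1 to 2 are there at a start; the rules pass over those that are not, and their reading is None.
Of driver1, driver2 only 1 to 2 are there at a start; the rules pass over those that are not, and their reading is None.
Of spent1, spent2, spent3 only 2 to 3 are there at a start; the rules pass over those that are not, and their reading is None.
At some moment in a run one of spent1, spent2, spent3 may be knocked a few centimetres aside while the robot is not near it.
It also fails if it takes over 210 s, if anything falls off the work surface, if the arm or the gripper's body presses on something with over 40 N, if the wrist force passes 120 N, or if a joint passes its speed limit or range.

## Working session

There is one attempt and no reset: what is moved stays moved. The work goes in short steps, Python scripts to look and compute and a tool call to move; the robot and the scene stay as the last step left them, time stands still between calls to the robot, and variables do not carry over. Pictures are saved under pics/ and viewed, at most 14 in all, crops included, and the job is handed in when it is done.

Besides the shell and the picture viewer there is one more tool, called after "Emit:" as name(argument=value, ...) on one line, values as JSON. servo_tool: Moves the arm, as the interface text tells. Its arguments: {"type":"object","properties":{"commands":{"type":"string"}},"required":["commands"]}

```bash
mkdir -p pics; cat > h.py <<'E'
from bench import *
import numpy as np, cv2
from scipy.spatial.transform import Rotation as Ro
def snap(n,f):
    c=calibration(n); im=camera(n); cv2.imwrite('pics/'+f+'.png',im); return im,c
def ray(c,u,v):
    R=np.array(c['R']);t=np.array(c['t']); d=R.T@np.array([(u-c['cx'])/c['fx'],(v-c['cy'])/c['fy'],1]); return -R.T@t,d
def atz(c,u,v,z):
    o,d=ray(c,u,v); return o+d*(z-o[2])/d[2]
def proj(c,X):
    p=np.array(c['R'])@np.array(X)+np.array(c['t']); return np.array([c['fx']*p[0]/p[2]+c['cx'],c['fy']*p[1]/p[2]+c['cy']])
E
python3 - <<'E'
from h import *
a,ca=snap('top','top0');b,cb=snap('side','side0');
for c in(ca,cb): print({k:np.round(v,3).tolist() for k,v in c.items()}, np.round(-np.array(c['R']).T@np.array(c['t']),3))
print(get_obs())
E
```

```text
{'fx': 379.662, 'fy': 379.662, 'cx': 253.986, 'cy': 189.249, 'R': [[0.003, -1.0, -0.001], [-0.979, -0.002, -0.202], [0.202, 0.001, -0.979]], 't': [0.038, 0.548, 1.1]} [0.315 0.038 1.188]
{'fx': 358.071, 'fy': 358.071, 'cx': 253.342, 'cy': 190.769, 'R': [[-0.998, 0.058, 0.001], [0.035, 0.613, -0.789], [-0.047, -0.788, -0.614]], 't': [0.519, 0.087, 1.234]} [0.572 0.889 0.826]
{'time_s': 0.1, 'q': array([ 1.11271095e+00,  1.81471387e-01,  1.60786812e+00, -1.41718114e-05,
        1.35377323e+00, -2.06322365e-01]), 'dq': array([ 2.13417538e-03, -8.94632217e-07, -3.76818658e-03,  4.75359013e-04,
       -9.46989849e-04,  4.75067131e-04]), 'joint_efforts': array([ 4.68756625e-04, -4.45880806e+01, -3.52238989e+01, -2.66696852e-04,
        4.18600495e-03,  4.22687685e-05]), 'eef_pos': array([0.14302719, 0.55644314, 0.2304909 ]), 'eef_rot': array([-2.41330210e-04,  1.25547760e-01,  9.92087286e-01, -7.20744018e-04]), 'wrist_force': array([ 0.04646169, -0.01875333, -0.01025755]), 'torque': array([ 0.04784782, -0.01567893,  0.00102445]), 'grasp_force': 0.0, 'opening': 0.9991895702605714}
```

View pics/top0.png

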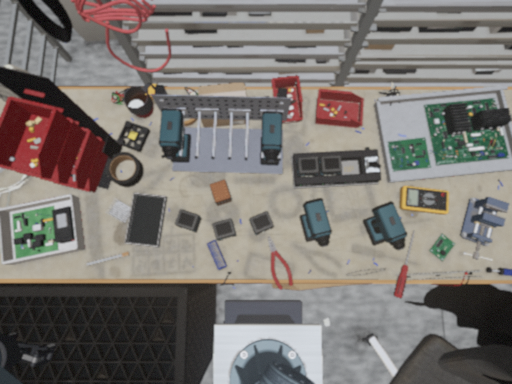

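View pics/side0.png

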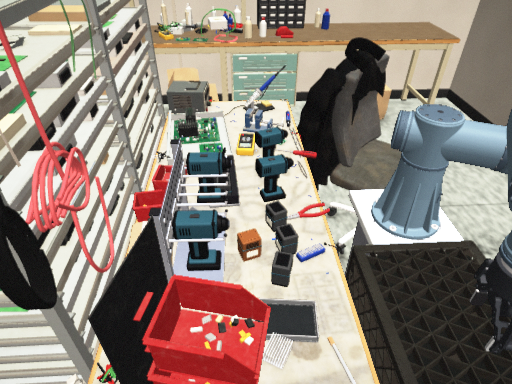

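```bash
python3 - <<'E'
import cv2
a=cv2.imread('pics/top0.png')
c=cv2.resize(a[85:255,110:410],(800,453),interpolation=cv2.INTER_CUBIC);cv2.imwrite('pics/topc.png',c)
from h import *
ca=calibration('top')
for n,u,v,z in[('tray',147,220,.0),('sp',188,220,.08),('sp',224,229,.08),('sp',261,222,.08),('ch',337,167,.05),('d',316,222,.16),('d',385,225,.16),('rackend',156,104,.3),('rackend',289,104,.3)]:print(n,atz(ca,u,v,z).round(3))
E
```

```text
tray [0.46  0.376 0.   ]
sp [0.451 0.233 0.08 ]
sp [0.425 0.127 0.08 ]
sp [0.445 0.019 0.08 ]
ch [ 0.62  -0.217  0.05 ]
d [ 0.436 -0.129  0.16 ]
d [ 0.429 -0.316  0.16 ]
rackend [0.715 0.286 0.3  ]
rackend [ 0.716 -0.048  0.3  ]
```

View pics/topc.png

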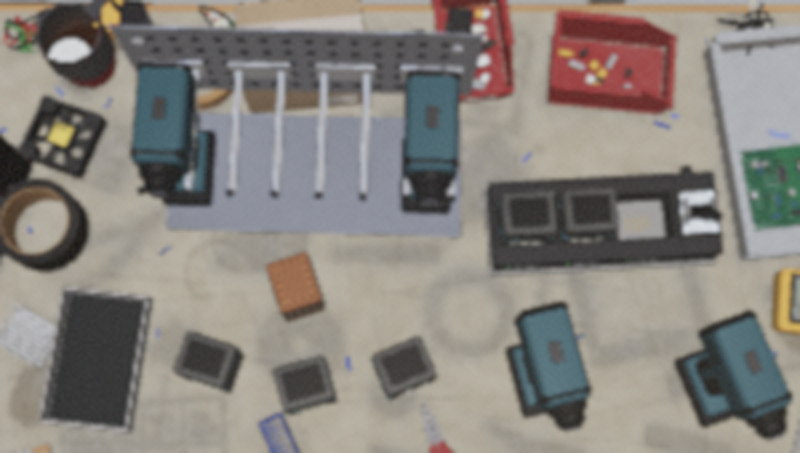

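Emit:
servo_tool(commands="0 0 -0.126 0 0 -50 1;0 0 -0.126 0 0 -50 1;0 0 0 -45 -40 0 1;0 0 0 -45 -40 0 1;0 0 0 -45 -40 0 1")

```text
time_s: 0.72
eef_pos: [0.279, 0.4356, 0.331]
eef_rot: [-0.0, -0.001, 1.0, -0.0]
wrist_force: [1.7, -0.0, -0.3]
opening: 1.002
grasp_force: 0.0
```

Emit:
servo_tool(commands="0 0 0 -45 -40 0 1;0 0 0 -40 -40 0 1;0 0 0 0 -40 0 1;0 0 0 0 0 0 1;0 0 0 0 0 0 1")

```text
time_s: 1.35
eef_pos: [0.3632, 0.3172, 0.3312]
eef_rot: [-0.0, 0.0, 1.0, 0.0]
wrist_force: [0.8, 0.4, -0.1]
opening: 1.0
grasp_force: 0.0
```

```bash
python3 - <<'E'
from h import *
a,c=snap('wrist','w1')
o=get_obs();print(o['eef_pos'].round(4),o['eef_rot'].round(4),o['q'].round(2))
print({k:np.round(v,4).tolist() for k,v in c.items()}, np.round(-np.array(c['R']).T@np.array(c['t']),3))
E
```

```text
[0.3631 0.3175 0.3312] [-1.e-04 -4.e-04  1.e+00  2.e-04] [ 0.47 -0.1   1.7   0.    1.54 -1.1 ]
{'fx': 294.3297, 'fy': 294.3297, 'cx': 248.9108, 'cy': 192.702, 'R': [[-0.0007, 1.0, 0.0004], [0.9657, 0.0006, 0.2597], [0.2597, 0.0006, -0.9657]], 't': [-0.3165, -0.4109, 0.3799]} [0.298 0.317 0.474]
```

View pics/w1.png

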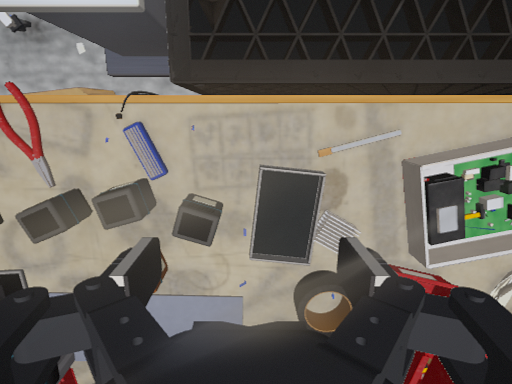

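Emit:
servo_tool(commands="0 0 0 -22 -50 -17 1;0 0 0 -22 -50 -17 1;0 0 0 -22 -50 -17 1;0 0 0 -22 -50 -17 1;0 0 0 0 0 0 1")

```text
time_s: 2.02
eef_pos: [0.4531, 0.115, 0.4004]
eef_rot: [0.001, 0.002, 1.0, -0.0]
wrist_force: [-0.0, -0.1, -0.8]
opening: 0.998
grasp_force: 0.0
```

Emit:
servo_tool(commands="0 0 0 0 0 0 1;0 0 0 0 0 0 1")

```text
time_s: 2.28
eef_pos: [0.4507, 0.1185, 0.3987]
eef_rot: [-0.001, -0.001, 1.0, 0.0]
wrist_force: [0.3, -0.2, 0.2]
opening: 0.999
grasp_force: 0.0
```

```bash
python3 - <<'E'
from h import *
a,c=snap('wrist','w2');np.save('w2c.npy',c,allow_pickle=True)
o=get_obs();print(o['eef_pos'].round(4))
E
```

```text
[0.4507 0.1184 0.3988]
```

Emit:
servo_tool(commands="0 0 0 -10 -55 10 1;0 0 0 -10 -55 10 1;0 0 0 -10 -55 10 1;0 0 0 -10 -55 10 1;0 0 0 -10 -55 10 1")

```text
time_s: 2.95
eef_pos: [0.5017, -0.1585, 0.3489]
eef_rot: [0.0, -0.001, 1.0, 0.0]
wrist_force: [1.7, 0.2, -0.4]
opening: 1.001
grasp_force: 0.0
```

Emit:
servo_tool(commands="0 0 0 0 -45 10 1;0 0 0 0 0 0 1;0 0 0 0 0 0 1;0 0 0 0 0 0 1")

```text
time_s: 3.45
eef_pos: [0.5018, -0.2015, 0.3399]
eef_rot: [0.0, -0.001, 1.0, -0.0]
wrist_force: [0.6, 0.3, -0.5]
opening: 0.999
grasp_force: 0.0
```

```bash
python3 - <<'E'
from h import *
a,c=snap('wrist','w3');np.save('w3c.npy',c,allow_pickle=True)
o=get_obs();print(o['eef_pos'].round(4))
b=cv2.imread('pics/w2.png')
x=np.vstack([b[:300],a[:300]]);cv2.imwrite('pics/w23.png',x)
E
```

```text
[ 0.5018 -0.2016  0.3399]
```

View pics/w23.png

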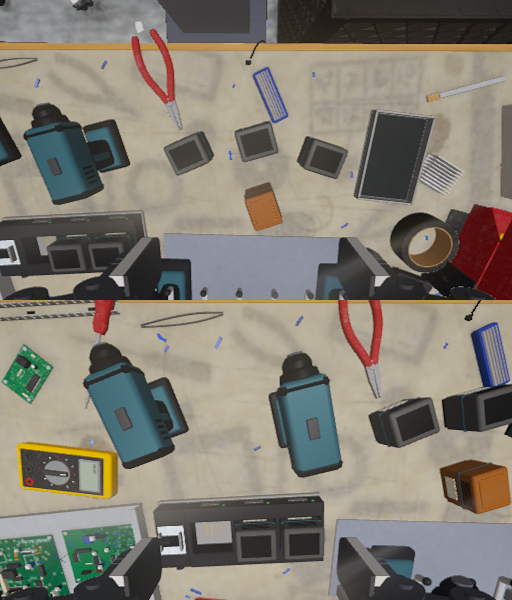

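```bash
python3 - <<'E'
import cv2,numpy as np
a=cv2.imread('pics/w3.png');b=cv2.imread('pics/w2.png')
f=lambda i,s:cv2.resize(i,None,fx=s,fy=s,interpolation=cv2.INTER_CUBIC)
p=f(a[188:280,145:335],4); q=f(b[100:205,155:445],2.7)
o=np.zeros((p.shape[0]+230,790,3),np.uint8);o[:p.shape[0],:p.shape[1]]=p;o[p.shape[0]:,:783]=q[:230]
cv2.imwrite('pics/c1.png',o);print(p.shape,q.shape)
E
```

```text
(368, 760, 3) (284, 783, 3)
```

View pics/c1.png

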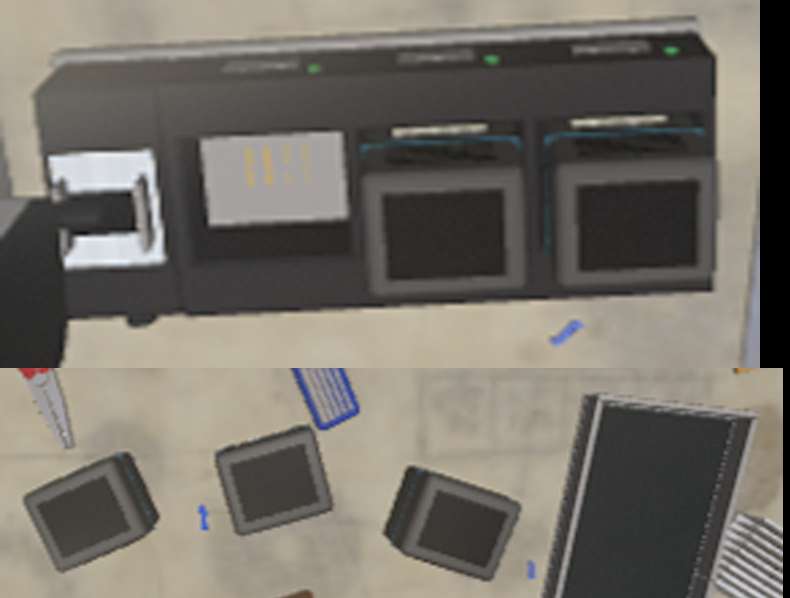

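```bash
cat >> h.py <<'E'
def rect(c,px,z):
    "4 corners in order (image order) -> centre, side lengths, yaw of side 0-1 direction"
    P=np.array([atz(c,u,v,z)[:2] for u,v in px]); s=[np.linalg.norm(P[i]-P[(i+1)%4]) for i in range(4)]
    d=(P[1]-P[0])+(P[2]-P[3]); e=(P[2]-P[1])+(P[3]-P[0])
    return P.mean(0).round(4),np.round(s,3),'y01 %.3f y12 %.3f'%(np.arctan2(d[1],d[0]),np.arctan2(e[1],e[0])),
E
python3 - <<'E'
from h import *
c2=np.load('w2c.npy',allow_pickle=True).item();c3=np.load('w3c.npy',allow_pickle=True).item()
A=lambda l:[(145+x/4,188+y/4) for x,y in l]; B=lambda l:[(155+x/2.7,100+(y-368)/2.7) for x,y in l]
print('chg',rect(c3,A([(38,97),(713,60),(713,290),(62,320)]),.05))
print('bay2p',rect(c3,A([(365,178),(520,168),(525,284),(370,294)]),.09))
print('bay1p',rect(c3,A([(555,165),(710,158),(713,275),(560,287)]),.09))
print('bay3m',rect(c3,A([(180,137),(350,132),(352,255),(195,262)]),.05))
print('A',rect(c2,B([(25,497),(110,458),(145,535),(65,572)]),.08))
print('B',rect(c2,B([(217,450),(305,428),(331,508),(240,533)]),.08))
print('C',rect(c2,B([(430,473),(520,507),(492,579),(408,552)]),.08))
c1=calibration('wrist');
# tray from w1, w2
R1=dict(c1);R1['R']=[[-0.0007,1,.0004],[.9657,.0006,.2597],[.2597,.0006,-.9657]];R1['t']=[-.3165,-.4109,.3799]
print('tray',rect(R1,[(260,166),(325,172),(311,263),(249,257)],.024))
print('tray2',rect(c2,[(373,110),(434,116),(420,203),(357,197)],.024))
o=get_obs()
# prongs in top0
t=cv2.cvtColor(cv2.imread('pics/top0.png'),cv2.COLOR_BGR2GRAY).astype(float);ct=calibration('top')
for X in (235,277,321,365):
    u0=110+X/2.667;P=[]
    for v in range(114,154,2):
        u=np.arange(int(u0)-5,int(u0)+7);w=t[v,u];w=np.clip(w-np.median(w)-10,0,None)
        if w.sum()>0:P.append([*(atz(ct,(u*w).sum()/w.sum(),v,.2095)[:2])])
    P=np.array(P);k=np.polyfit(P[:,0],P[:,1],1);r=P[:,1]-np.polyval(k,P[:,0]);g=abs(r)<.006;k=np.polyfit(P[g,0],P[g,1],1)
    print('prong slope %.4f y@.64 %.4f'%(k[0],np.polyval(k,.64)),len(P),g.sum(),P[g,0].min().round(3),P[g,0].max().round(3),r[g].std().round(4))
E
```

```text
chg (array([ 0.6254, -0.2156]), array([0.261, 0.098, 0.265, 0.096]), 'y01 1.629 y12 0.046')
bay2p (array([ 0.6223, -0.191 ]), array([0.056, 0.046, 0.057, 0.046]), 'y01 1.645 y12 0.049')
bay1p (array([ 0.6182, -0.1224]), array([0.055, 0.046, 0.056, 0.048]), 'y01 1.642 y12 0.082')
bay3m (array([ 0.6266, -0.2596]), array([0.067, 0.053, 0.063, 0.054]), 'y01 1.614 y12 0.034')
A (array([0.448 , 0.0209]), array([0.055, 0.048, 0.053, 0.049]), 'y01 1.997 y12 0.417')
B (array([0.4271, 0.1293]), array([0.051, 0.048, 0.055, 0.049]), 'y01 1.829 y12 0.304')
C (array([0.4543, 0.24  ]), array([0.057, 0.045, 0.053, 0.047]), 'y01 1.244 y12 -0.253')
tray (array([0.4586, 0.3769]), array([0.101, 0.157, 0.105, 0.156]), 'y01 1.472 y12 -0.096')
tray2 (array([0.4601, 0.3773]), array([0.105, 0.155, 0.117, 0.154]), 'y01 1.479 y12 -0.039')
prong slope -0.0258 y@.64 0.1936 20 20 0.618 0.727 0.0006
prong slope -0.0287 y@.64 0.1495 20 20 0.618 0.727 0.0005
prong slope -0.0243 y@.64 0.1051 20 20 0.619 0.727 0.0006
prong slope -0.0323 y@.64 0.0613 20 20 0.619 0.727 0.0005
```

```bash
cat >> h.py <<'E'
def go(X,psi=None):
    "tool-axis mm shift to X (at present attitude), and wz to reach yaw psi"
    o=get_obs();w,x,y,z=o['eef_rot'];R=Ro.from_quat([x,y,z,w]).as_matrix()
    p=np.arctan2(-R[0,1],R[1,1]); d=R.T@(np.array(X)-o['eef_pos'])*1e3
    print('pos',o['eef_pos'].round(4),'psi %.4f'%p,'tilt',R[:2,2].round(4),'shift mm',d.round(1),'' if psi is None else 'wz %.3f'%(-(psi-p)),'t %.2f F'%o['time_s'],o['wrist_force'].round(1),'open %.3f g %.1f'%(o['opening'],o['grasp_force']))
E
python3 - <<'E'
from h import *
ct=calibration('top');c2=np.load('w2c.npy',allow_pickle=True).item()
for X in (232,275,320,363): print('toptip',atz(ct,110+X/2.667,85+193/2.667,.22).round(4))
for u in(205,239,273,307): print('w2tip',atz(c2,u,291,.227).round(4))
go([.6233,-.192,.13],-1.516)
E
```

```text
toptip [0.6003 0.1909 0.22  ]
toptip [0.6004 0.1481 0.22  ]
toptip [0.6005 0.1034 0.22  ]
toptip [0.6006 0.0607 0.22  ]
w2tip [0.5935 0.0653 0.227 ]
w2tip [0.5933 0.1066 0.227 ]
w2tip [0.5932 0.1478 0.227 ]
w2tip [0.593  0.1891 0.227 ]
pos [ 0.5018 -0.2016  0.3399] psi 0.0025 tilt [ 0.0009 -0.0004] shift mm [-121.3    9.4  210. ] wz 1.518 t 3.50 F [ 0.  -1.2  0.6] open 1.001 g 0.0
```

Emit:
servo_tool(commands="0 0 0.168 0 0 0 1;0 0 0.168 0 0 0 1;0 0 0.168 0 0 0 1;0 0 0.168 0 0 0 1;0 0 0.168 0 0 0 1")

```text
time_s: 4.12
eef_pos: [0.5017, -0.2019, 0.3399]
eef_rot: [0.0, 0.409, 0.912, -0.0]
wrist_force: [-0.0, 0.4, -0.5]
opening: 1.001
grasp_force: 0.0
```

Emit:
servo_tool(commands="0 0 0.168 0 0 0 1;0 0 0.168 0 0 0 1;0 0 0.168 0 0 0 1;0 0 0.172 0 0 0 1;0 0 0 0 0 0 1")

```text
time_s: 4.75
eef_pos: [0.5017, -0.2021, 0.3398]
eef_rot: [0.0, 0.686, 0.727, 0.0]
wrist_force: [0.2, 0.5, -0.2]
opening: 1.002
grasp_force: 0.0
```

Emit:
servo_tool(commands="0 0 0 1 40 20 1;0 0 0 1 40 50 1;0 0 0 1 42 50 1;0 0 0 0 0 50 1;0 0 0 0 0 0 1")

```text
time_s: 5.38
eef_pos: [0.6175, -0.1912, 0.1675]
eef_rot: [-0.005, 0.686, 0.728, -0.001]
wrist_force: [-0.3, 0.7, -0.0]
opening: 1.0
grasp_force: 0.0
```

```bash
python3 - <<'E'
from h import *
go([.6233,-.192,.06],-1.516)
a,c=snap('wrist','w4');np.save('w4c.npy',c,allow_pickle=True)
for n,y in(('1',.092),('2',.022),('3',-.048)):
  pass
E
```

```text
pos [ 0.6175 -0.1912  0.1675] psi -1.5116 tilt [-0.0091  0.0048] shift mm [ -1.7   6.7 107.5] wz 0.004 t 5.38 F [-0.3  0.7 -0. ] open 1.000 g 0.0
```

View pics/w4.png

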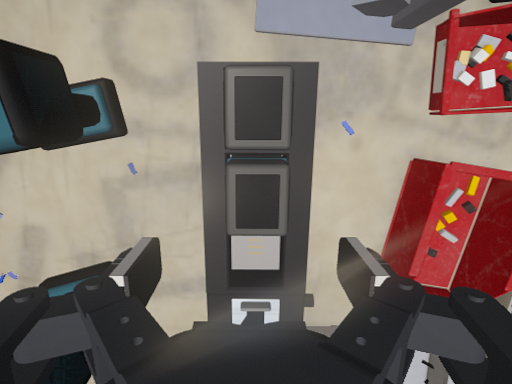

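```bash
python3 - <<'E'
from h import *
c=np.load('w4c.npy',allow_pickle=True).item()
print(rect(c,[(226,67),(291,67),(290,149),(225,149)],.09))
print(rect(c,[(227,166),(288,166),(287,234),(228,234)],.09))
print(rect(c,[(198,62),(318,62),(303,320),(208,320)],.05))
print(atz(c,231,236,.01),atz(c,280,236,.01),atz(c,231,270,.01),atz(c,280,270,.01))
g=cv2.cvtColor(cv2.imread('pics/w4.png'),cv2.COLOR_BGR2GRAY).astype(int)
for v in(80,110,200): print(v,g[v,190:325:1].tolist())
go([.6233,-.192,.06],-1.516)
E
```

```text
(array([ 0.6196, -0.1226]), array([0.045, 0.057, 0.048, 0.057]), 'y01 0.060 y12 -1.515')
(array([ 0.6239, -0.1913]), array([0.046, 0.055, 0.047, 0.055]), 'y01 0.063 y12 -1.503')
(array([ 0.6249, -0.2078]), array([0.098, 0.246, 0.098, 0.247]), 'y01 0.063 y12 -1.513')
[ 0.60063805 -0.25652044  0.01      ] [ 0.65431486 -0.25305431  0.01      ] [ 0.6024902  -0.29802456  0.01      ] [ 0.65792514 -0.29436748  0.01      ]
80 [165, 166, 166, 166, 168, 169, 172, 145, 101, 91, 93, 93, 93, 93, 93, 93, 92, 92, 92, 92, 93, 91, 91, 92, 91, 92, 92, 92, 91, 91, 91, 91, 93, 73, 67, 84, 99, 111, 122, 125, 125, 126, 125, 128, 94, 65, 75, 73, 72, 73, 72, 71, 70, 71, 72, 71, 71, 69, 69, 69, 68, 68, 67, 69, 67, 67, 68, 68, 67, 67, 65, 67, 66, 65, 66, 65, 65, 65, 64, 65, 64, 64, 62, 64, 63, 62, 63, 62, 62, 62, 61, 61, 58, 95, 110, 107, 107, 106, 107, 100, 90, 79, 65, 66, 73, 77, 74, 75, 75, 76, 73, 75, 75, 75, 74, 74, 74, 75, 74, 74, 74, 74, 73, 73, 73, 73, 70, 86, 148, 167, 165, 163, 162, 161, 161]
110 [180, 179, 179, 180, 181, 180, 182, 185, 163, 113, 85, 89, 90, 90, 89, 88, 88, 89, 88, 88, 88, 88, 88, 8
[... 506 characters left out ...]
6, 175, 173, 170, 170, 173, 138, 96, 97, 98, 98, 96, 95, 94, 93, 93, 91, 90, 91, 90, 88, 90, 88, 87, 86, 86, 86, 85, 85, 69, 74, 90, 98, 103, 107, 107, 107, 106, 108, 86, 61, 62, 62, 61, 61, 59, 59, 58, 59, 57, 57, 57, 58, 56, 58, 55, 59, 56, 56, 54, 55, 56, 55, 56, 54, 54, 54, 55, 54, 54, 53, 53, 54, 52, 55, 53, 52, 55, 53, 53, 53, 53, 49, 84, 103, 103, 102, 104, 101, 96, 89, 78, 57, 60, 69, 69, 68, 67, 69, 68, 69, 67, 68, 68, 68, 68, 68, 68, 69, 68, 67, 69, 68, 65, 98, 172, 190, 188, 188, 188, 188, 188, 189, 189, 189, 190, 190, 190, 190]
pos [ 0.6193 -0.1925  0.1714] psi -1.5127 tilt [-0.0036  0.0019] shift mm [1.000e-01 4.400e+00 1.114e+02] wz 0.003 t 5.42 F [0.2 0.6 0.4] open 0.999 g 0.0
```

Emit:
servo_tool(commands="0 0 0 0 2 40 1;0 0 0 0 2 40 1;0 0 0 0 0 26 1;0 0 0 0 0 12 1;0 0 0 0 0 0 1")

```text
time_s: 6.05
eef_pos: [0.6252, -0.1939, 0.0564]
eef_rot: [0.001, 0.687, 0.726, 0.0]
wrist_force: [0.1, -0.7, -0.5]
opening: 1.002
grasp_force: 0.0
```

Emit:
servo_tool(commands="0 0 0 0 0 0 0;0 0 0 0 0 0 0;0 0 0 0 0 0 0;0 0 0 0 0 0 0;0 0 0 0 0 0 0")

```text
time_s: 6.68
eef_pos: [0.6249, -0.1939, 0.0565]
eef_rot: [0.001, 0.687, 0.726, 0.0]
wrist_force: [-4.1, 0.4, 5.4]
opening: 0.574
grasp_force: 61.5
```

Emit:
servo_tool(commands="0 0 0 0 0 0 0;0 0 0 0 0 0 0;0 0 0 0 0 0 0")

```text
time_s: 7.05
eef_pos: [0.6249, -0.1939, 0.0565]
eef_rot: [0.001, 0.687, 0.726, 0.0]
wrist_force: [-1.9, 0.1, 5.7]
opening: 0.576
grasp_force: 61.5
```

```bash
python3 - <<'E'
from h import *
go([.6238,-.1919,.3],-1.511)
E
```

```text
pos [ 0.6249 -0.1939  0.0565] psi -1.5156 tilt [ 0.0013 -0.0011] shift mm [   1.7   -0.7 -243.5] wz -0.005 t 7.05 F [-1.9  0.1  5.7] open 0.576 g 61.5
```

Emit:
servo_tool(commands="0 0 0 0 0 -30 0;0 0 0 0 0 -50 0;0 0 0 0 0 -50 0;0 0 0 0 0 -50 0;0 0 0 0 0 -45 0")

```text
time_s: 7.68
eef_pos: [0.6241, -0.1932, 0.2818]
eef_rot: [0.0, 0.687, 0.726, 0.0]
wrist_force: [0.6, -0.3, -3.2]
opening: 0.576
grasp_force: 66.4
```

Emit:
servo_tool(commands="0 0 0 20 -43 0 0;0 0 0 20 -43 0 0;0 0 0 20 -42 0 0;0 0 0 50 0 0 0;0 0 0 50 0 0 0")

```text
time_s: 8.3
eef_pos: [0.4869, -0.0397, 0.28]
eef_rot: [0.0, 0.688, 0.726, 0.0]
wrist_force: [1.0, -0.6, -3.0]
opening: 0.574
grasp_force: 66.7
```

Emit:
servo_tool(commands="0 0 0 50 0 0 0;0 0 0 50 0 0 0;0 0 0 50 0 0 0;0 0 0 50 0 0 0;0 0 0 50 0 0 0")

```text
time_s: 8.93
eef_pos: [0.4734, 0.2106, 0.2799]
eef_rot: [0.0, 0.687, 0.726, 0.0]
wrist_force: [0.6, -0.5, -3.4]
opening: 0.576
grasp_force: 66.7
```

Emit:
servo_tool(commands="0 0 0 50 0 0 0;0 0 0 50 0 0 0;0 0 0 50 0 0 0;0 0 -0.16 0 0 0 0;0 0 -0.16 0 0 0 0")

```text
time_s: 9.55
eef_pos: [0.4649, 0.3595, 0.2793]
eef_rot: [-0.0, 0.56, 0.829, -0.0]
wrist_force: [0.3, 0.6, -3.8]
opening: 0.575
grasp_force: 66.7
```

Emit:
servo_tool(commands="0 0 -0.16 0 0 0 0;0 0 -0.16 0 0 0 0;0 0 -0.16 0 0 0 0;0 0 -0.16 0 0 0 0;0 0 -0.16 0 0 0 0")

```text
time_s: 10.18
eef_pos: [0.4653, 0.3586, 0.2796]
eef_rot: [-0.0, 0.194, 0.981, -0.0]
wrist_force: [0.5, 0.5, -2.1]
opening: 0.58
grasp_force: 66.7
```

Emit:
servo_tool(commands="0 0 -0.16 0 0 0 0;0 0 -0.15 0 0 0 0;0 0 0 0 0 0 0;0 0 0 0 0 0 0")

```text
time_s: 10.68
eef_pos: [0.4655, 0.3587, 0.2796]
eef_rot: [-0.0, 0.044, 0.999, -0.0]
wrist_force: [-1.0, 0.1, -2.3]
opening: 0.577
grasp_force: 66.7
```

```bash
python3 - <<'E'
from h import *
go([.4965,.3736,.06],-.09)
E
```

```text
pos [0.4655 0.3587 0.2796] psi -0.0886 tilt [-0.0002 -0.0001] shift mm [-29.6  17.6 219.6] wz 0.001 t 10.68 F [-1.   0.1 -2.3] open 0.577 g 66.7
```

Emit:
servo_tool(commands="0 0 0 -30 18 0 0;0 0 0 0 0 50 0;0 0 0 0 0 50 0;0 0 0 0 0 50 0;0 0 0 0 0 40 0")

```text
time_s: 11.3
eef_pos: [0.4963, 0.3737, 0.0873]
eef_rot: [-0.001, 0.044, 0.999, -0.0]
wrist_force: [0.6, 1.2, -3.3]
opening: 0.575
grasp_force: 66.7
```

Emit:
servo_tool(commands="0 0 0 0 0 20 0;0 0 0 0 0 10 0;0 0 0 0 0 7 0;0 0 0 0 0 0 0;0 0 0 0 0 0 0")

```text
time_s: 11.92
eef_pos: [0.4979, 0.3746, 0.0539]
eef_rot: [0.001, 0.043, 0.999, 0.0]
wrist_force: [0.2, -0.6, -2.4]
opening: 0.575
grasp_force: 66.6
```

Emit:
servo_tool(commands="0 0 0 0 0 0 1;0 0 0 0 0 0 1;0 0 0 0 0 0 1;0 0 0 0 0 0 1;0 0 0 0 0 -30 1")

```text
time_s: 12.55
eef_pos: [0.4951, 0.3731, 0.0803]
eef_rot: [-0.003, 0.043, 0.999, -0.001]
wrist_force: [-0.1, 0.5, -0.1]
opening: 1.002
grasp_force: 0.0
```

Emit:
servo_tool(commands="0 0 0 0 0 -50 1;0 0 0 0 0 -60 1;0 0 0 0 0 -60 1;0 0 0 30 0 -30 1;0 0 0 0 0 0 1")

```text
time_s: 13.18
eef_pos: [0.4674, 0.3779, 0.2865]
eef_rot: [0.003, 0.042, 0.999, 0.002]
wrist_force: [0.4, -0.1, -0.7]
opening: 1.004
grasp_force: 0.0
```

```bash
python3 - <<'E'
from h import *
go([.46,-.12,.28],.06)
E
```

```text
pos [0.4674 0.3779 0.2865] psi -0.0844 tilt [0.0055 0.0032] shift mm [ -34.6 -496.8    4.8] wz -0.144 t 13.18 F [ 0.4 -0.1 -0.7] open 1.004 g 0.0
```

Emit:
servo_tool(commands="0 0 -0.144 0 0 0 1;0 0 0 4 -50 0 1;0 0 0 4 -50 0 1;0 0 0 4 -50 0 1;0 0 0 4 -50 0 1")

```text
time_s: 13.8
eef_pos: [0.4625, 0.1742, 0.2809]
eef_rot: [-0.001, -0.029, 1.0, -0.0]
wrist_force: [1.2, -0.1, -0.7]
opening: 1.0
grasp_force: 0.0
```

Emit:
servo_tool(commands="0 0 0 4 -50 0 1;0 0 0 4 -50 0 1;0 0 0 4 -50 0 1;0 0 0 3 -50 0 1;0 0 0 3 -50 0 1")

```text
time_s: 14.42
eef_pos: [0.4589, -0.0764, 0.2811]
eef_rot: [-0.001, -0.029, 1.0, 0.0]
wrist_force: [1.1, -0.6, 0.3]
opening: 1.001
grasp_force: 0.0
```

Emit:
servo_tool(commands="0 0 0 3 -50 0 1;0 0 0 -50 -3 0 1;0 0 0 -50 -3 30 1;0 0 0 -50 -3 40 1;0 0 0 0 0 0 1")

```text
time_s: 15.05
eef_pos: [0.6067, -0.1239, 0.2035]
eef_rot: [-0.007, -0.029, 1.0, 0.003]
wrist_force: [-0.4, 0.3, 0.3]
opening: 1.0
grasp_force: 0.0
```

Emit:
servo_tool(commands="0 0 0 0 0 0 1;0 0 0 0 0 0 1")

```text
time_s: 15.3
eef_pos: [0.6086, -0.1253, 0.2159]
eef_rot: [0.002, -0.029, 1.0, -0.001]
wrist_force: [-1.4, -0.5, 0.8]
opening: 1.001
grasp_force: 0.0
```

```bash
python3 - <<'E'
from h import *
go([.6200,-.1228,.056],.06)
E
```

```text
pos [ 0.6086 -0.1253  0.2159] psi 0.0580 tilt [ 0.0032 -0.0015] shift mm [-11.1   2.1 159.9] wz -0.002 t 15.30 F [-1.4 -0.5  0.8] open 1.001 g 0.0
```

Emit:
servo_tool(commands="0 0 0 -6 2 45 1;0 0 0 -5 0 45 1;0 0 0 0 0 40 1;0 0 0 0 0 20 1;0 0 0 0 0 10 1")

```text
time_s: 15.92
eef_pos: [0.6196, -0.1226, 0.0547]
eef_rot: [0.001, -0.029, 1.0, -0.0]
wrist_force: [0.1, -0.3, -0.3]
opening: 0.999
grasp_force: 0.0
```

Emit:
servo_tool(commands="0 0 0 0 0 0 1;0 0 0 0 0 0 1;0 0 0 0 0 0 0;0 0 0 0 0 0 0;0 0 0 0 0 0 0")

```text
time_s: 16.55
eef_pos: [0.6201, -0.1223, 0.0549]
eef_rot: [0.001, -0.029, 1.0, -0.0]
wrist_force: [-0.4, 1.6, 5.6]
opening: 0.694
grasp_force: 65.7
```

Emit:
servo_tool(commands="0 0 0 0 0 0 0;0 0 0 0 0 0 0;0 0 0 0 0 0 0")

```text
time_s: 16.92
eef_pos: [0.6201, -0.1223, 0.0548]
eef_rot: [0.001, -0.029, 1.0, -0.0]
wrist_force: [-0.4, 1.0, 5.1]
opening: 0.692
grasp_force: 65.7
```

```bash
python3 - <<'E'
from h import *
go([.6200,-.1228,.056],.06)
E
```

```text
pos [ 0.6201 -0.1223  0.0548] psi 0.0583 tilt [ 0.0017 -0.0005] shift mm [ 0.1 -0.5 -1.2] wz -0.002 t 16.93 F [-0.4  1.   5.1] open 0.692 g 65.7
```

Emit:
servo_tool(commands="0 0 0 0 0 -30 0;0 0 0 0 0 -45 0;0 0 0 0 0 -50 0;0 0 0 0 0 -50 0;0 0 0 40 2 -40 0")

```text
time_s: 17.55
eef_pos: [0.5801, -0.1228, 0.2702]
eef_rot: [0.001, -0.029, 1.0, -0.0]
wrist_force: [-0.2, -0.7, -2.1]
opening: 0.69
grasp_force: 68.1
```

Emit:
servo_tool(commands="0 0 0 50 3 0 0;0 0 0 50 3 0 0;0 0 0.148 20 1 0 0;0 0 0 8 50 0 0;0 0 0 8 50 0 0")

```text
time_s: 18.18
eef_pos: [0.4512, -0.0209, 0.2681]
eef_rot: [-0.0, 0.046, 0.999, 0.0]
wrist_force: [0.7, 0.1, -2.3]
opening: 0.693
grasp_force: 68.2
```

Emit:
servo_tool(commands="0 0 0 8 50 0 0;0 0 0 8 50 0 0;0 0 0 8 50 0 0;0 0 0 8 50 0 0;0 0 0 8 50 0 0")

```text
time_s: 18.8
eef_pos: [0.4338, 0.2326, 0.2681]
eef_rot: [-0.0, 0.045, 0.999, -0.0]
wrist_force: [0.7, -0.1, -2.8]
opening: 0.694
grasp_force: 68.2
```

Emit:
servo_tool(commands="0 0 0 8 50 0 0;0 0 0 8 50 0 0;0 0 0 9 47 0 0;0 0 0 0 0 0 0;0 0 0 0 0 0 0")

```text
time_s: 19.42
eef_pos: [0.4224, 0.3793, 0.2677]
eef_rot: [-0.001, 0.045, 0.999, -0.001]
wrist_force: [0.9, -0.8, -2.8]
opening: 0.689
grasp_force: 68.1
```

```bash
python3 - <<'E'
from h import *
go([.4235,.3802,.0505],-.09)
E
```

```text
pos [0.4224 0.3793 0.2677] psi -0.0891 tilt [-0.0014 -0.0014] shift mm [ -1.3   1.3 217.2] wz 0.001 t 19.43 F [ 0.9 -0.8 -2.8] open 0.689 g 68.1
```

Emit:
servo_tool(commands="0 0 0 -1 1 50 0;0 0 0 0 0 55 0;0 0 0 0 0 50 0;0 0 0 0 0 35 0;0 0 0 0 0 15 0")

```text
time_s: 20.05
eef_pos: [0.423, 0.3785, 0.0614]
eef_rot: [-0.002, 0.046, 0.999, -0.001]
wrist_force: [-0.1, 0.5, -2.5]
opening: 0.695
grasp_force: 68.2
```

Emit:
servo_tool(commands="0 0 0 0 0 7 0;0 0 0 0 0 5 0;0 0 0 0 0 1 0;0 0 0 0 0 0 0")

```text
time_s: 20.55
eef_pos: [0.4245, 0.381, 0.0515]
eef_rot: [0.001, 0.045, 0.999, 0.0]
wrist_force: [0.5, -0.0, -2.6]
opening: 0.692
grasp_force: 68.2
```

Emit:
servo_tool(commands="0 0 0 0 0 0 1;0 0 0 0 0 0 1;0 0 0 0 0 0 1;0 0 0 0 0 0 1;0 0 0 0 0 -30 1")

```text
time_s: 21.18
eef_pos: [0.4221, 0.3794, 0.0786]
eef_rot: [-0.002, 0.045, 0.999, -0.001]
wrist_force: [0.8, 0.2, 0.1]
opening: 0.997
grasp_force: 0.0
```

Emit:
servo_tool(commands="0 0 0 0 0 -50 1;0 0 0 0 0 -60 1;0 0 0 0 -20 -60 1;0 0 0 20 -60 -50 1;0 0 0 20 -60 0 1")

```text
time_s: 21.8
eef_pos: [0.3791, 0.2586, 0.2928]
eef_rot: [0.004, 0.044, 0.999, 0.001]
wrist_force: [0.2, -1.5, 0.4]
opening: 1.0
grasp_force: 0.0
```

Emit:
servo_tool(commands="0 0 -0.09 0 0 0 1;0 0 0 0 -30 0 1;0 0 0 0 0 0 1;0 0 0 0 0 0 1;0 0 0 0 0 0 1")

```text
time_s: 22.42
eef_pos: [0.3776, 0.2293, 0.2886]
eef_rot: [-0.0, -0.0, 1.0, 0.0]
wrist_force: [0.1, -0.2, -0.2]
opening: 1.004
grasp_force: 0.0
```

```bash
python3 - <<'E'
from h import *
go([.44,.2,.06],0)
a,c=snap('wrist','w5');np.save('w5c.npy',c,allow_pickle=True)
q=cv2.resize(a[90:290,0:400],None,fx=2,fy=2,interpolation=cv2.INTER_CUBIC);cv2.imwrite('pics/w5c.png',q)
E
```

```text
pos [0.3776 0.2293 0.2886] psi 0.0008 tilt [-0.0002  0.0002] shift mm [-62.4 -29.4 228.6] wz 0.001 t 22.43 F [ 0.1 -0.2 -0.2] open 1.004 g 0.0
```

View pics/w5c.png

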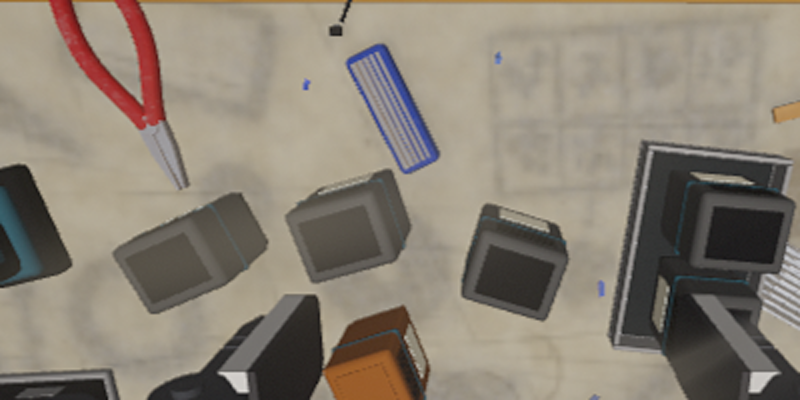

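```bash
python3 - <<'E'
from h import *
c=np.load('w5c.npy',allow_pickle=True).item()
f=lambda l:[(x/2,90+y/2) for x,y in l]
for n,l in dict(C=[(477,228),(567,250),(547,320),(463,298)],B=[(290,228),(380,200),(398,262),(315,283)],A=[(115,256),(200,212),(228,270),(155,313)]).items(): print(n,rect(c,f(l),.08))
E
```

```text
C (array([0.4524, 0.239 ]), array([0.058, 0.05 , 0.057, 0.048]), 'y01 1.309 y12 -0.215')
B (array([0.4318, 0.1333]), array([0.06 , 0.042, 0.056, 0.039]), 'y01 1.856 y12 0.278')
A (array([0.4452, 0.0238]), array([0.064, 0.04 , 0.059, 0.044]), 'y01 2.068 y12 0.394')
```

Emit:
servo_tool(commands="0 0 0.125 0 0 0 1;0 0 0.125 0 0 0 1;0 0 0 -35 14 40 1;0 0 0 -35 14 50 1;0 0 0 0 0 50 1")

```text
time_s: 23.1
eef_pos: [0.4545, 0.2391, 0.1473]
eef_rot: [0.001, 0.125, 0.992, 0.0]
wrist_force: [-0.0, 0.5, 0.6]
opening: 1.001
grasp_force: 0.0
```

Emit:
servo_tool(commands="0 0 0 0 0 40 1;0 0 0 0 0 0 1;0 0 0 0 0 0 1")

```text
time_s: 23.48
eef_pos: [0.4533, 0.2392, 0.1103]
eef_rot: [0.001, 0.124, 0.992, 0.0]
wrist_force: [0.9, -0.2, 0.8]
opening: 0.998
grasp_force: 0.0
```

```bash
python3 - <<'E'
from h import *
go([.453,.2395,.046],-.25)
E
```

```text
pos [0.4533 0.2392 0.1103] psi -0.2493 tilt [0.0018 0.0005] shift mm [ 0.5  0.2 64.3] wz 0.001 t 23.48 F [ 0.9 -0.2  0.8] open 0.998 g 0.0
```

Emit:
servo_tool(commands="0 0 0 0 0 40 1;0 0 0 0 0 24 1;0 0 0 0 0 0 1;0 0 0 0 0 0 0;0 0 0 0 0 0 0")

```text
time_s: 24.1
eef_pos: [0.4544, 0.2392, 0.0476]
eef_rot: [0.002, 0.125, 0.992, 0.001]
wrist_force: [-1.6, 1.9, 7.4]
opening: 0.696
grasp_force: 62.9
```

Emit:
servo_tool(commands="0 0 0 0 0 0 0;0 0 0 0 0 0 0;0 0 0 0 0 0 0;0 0 0 0 0 0 0")

```text
time_s: 24.6
eef_pos: [0.4543, 0.2392, 0.0475]
eef_rot: [0.002, 0.124, 0.992, 0.001]
wrist_force: [-0.8, 0.2, 7.2]
opening: 0.698
grasp_force: 62.9
```

```bash
python3 - <<'E'
from h import *
go([.453,.2395,.046],-.25)
E
```

```text
pos [0.4543 0.2392 0.0475] psi -0.2496 tilt [0.0043 0.0011] shift mm [ 1.3 -0.1  1.5] wz 0.000 t 24.60 F [-0.8  0.2  7.2] open 0.698 g 62.9
```

Emit:
servo_tool(commands="0 0 0 0 0 -30 0;0 0 0 0 0 -50 0;0 0 0 0 0 -50 0;0 0 0 0 0 -50 0;0 0 -0.154 0 0 -45 0")

```text
time_s: 25.22
eef_pos: [0.4523, 0.2386, 0.273]
eef_rot: [0.001, 0.046, 0.999, 0.0]
wrist_force: [1.0, 0.5, -3.1]
opening: 0.701
grasp_force: 65.9
```

Emit:
servo_tool(commands="0 0 -0.154 0 0 0 0;0 0 0 3 -45 0 0;0 0 0 3 -45 0 0;0 0 0 3 -45 0 0;0 0 0 3 -45 0 0")

```text
time_s: 25.85
eef_pos: [0.4506, 0.0569, 0.2709]
eef_rot: [0.001, -0.029, 1.0, -0.0]
wrist_force: [0.3, -0.7, -2.0]
opening: 0.694
grasp_force: 65.9
```

Emit:
servo_tool(commands="0 0 0 3 -45 0 0;0 0 0 3 -45 0 0;0 0 0 2 -45 0 0;0 0 0 2 -46 0 0;0 0 0 -41 -3 0 0")

```text
time_s: 26.48
eef_pos: [0.4916, -0.1276, 0.2713]
eef_rot: [0.001, -0.026, 1.0, -0.001]
wrist_force: [1.0, 0.5, -2.3]
opening: 0.695
grasp_force: 66.1
```

Emit:
servo_tool(commands="0 0 0 -41 -3 0 0;0 0 0 -41 -3 20 0;0 0 0 -41 -3 40 0;0 0 0 0 0 50 0;0 0 0 0 0 0 0")

```text
time_s: 27.1
eef_pos: [0.6125, -0.124, 0.1555]
eef_rot: [-0.005, -0.029, 1.0, 0.002]
wrist_force: [-0.7, -0.1, -3.0]
opening: 0.695
grasp_force: 65.9
```

Emit:
servo_tool(commands="0 0 0 0 0 0 0;0 0 0 0 0 0 0")

```text
time_s: 27.35
eef_pos: [0.6173, -0.1263, 0.1635]
eef_rot: [0.003, -0.029, 1.0, -0.001]
wrist_force: [0.3, 0.7, -2.3]
opening: 0.694
grasp_force: 66.1
```

```bash
python3 - <<'E'
from h import *
go([.621,-.1223,.1],.058)
E
```

```text
pos [ 0.6173 -0.1263  0.1635] psi 0.0580 tilt [ 0.0052 -0.0021] shift mm [-3.6  4.  63.5] wz 0.000 t 27.35 F [ 0.3  0.7 -2.3] open 0.694 g 66.1
```

Emit:
servo_tool(commands="0 0 0 -4 4 30 0;0 0 0 0 0 30 0;0 0 0 0 0 0 0;0 0 0 0 0 0 0;0 0 0 0 0 0 0")

```text
time_s: 27.98
eef_pos: [0.6209, -0.122, 0.1022]
eef_rot: [0.002, -0.029, 1.0, -0.001]
wrist_force: [0.6, 0.6, -2.4]
opening: 0.703
grasp_force: 66.0
```

```bash
python3 - <<'E'
from h import *
go([.621,-.1223,.057],.058)
a,c=snap('wrist','w6')
E
```

```text
pos [ 0.6209 -0.122   0.1022] psi 0.0581 tilt [ 0.0035 -0.0014] shift mm [ 0.1 -0.3 45.2] wz 0.000 t 27.98 F [ 0.6  0.6 -2.4] open 0.703 g 66.0
```

Emit:
servo_tool(commands="0 0 0 0 0 5 0;0 0 0 0 0 5 0;0 0 0 0 0 5 0;0 0 0 0 0 5 0;0 0 0 0 0 0 0")

```text
time_s: 28.65
eef_pos: [0.6192, -0.1213, 0.0791]
eef_rot: [-0.0, -0.029, 1.0, 0.0]
wrist_force: [1.1, 0.3, -2.4]
opening: 0.693
grasp_force: 66.0
```

```bash
python3 - <<'E'
from h import *
go([.621,-.1223,.057],.058)
E
```

```text
pos [ 0.6192 -0.1213  0.0791] psi 0.0582 tilt [-0.0008  0.0002] shift mm [-1.7 -1.1 22.1] wz 0.000 t 28.65 F [ 1.1  0.3 -2.4] open 0.693 g 66.0
```

Emit:
servo_tool(commands="0 0 0 0 0 6 0;0 0 0 0 0 6 0;0 0 0 0 0 5 0;0 0 0 0 0 4 0;0 0 0 0 0 2 0")

```text
time_s: 29.28
eef_pos: [0.6195, -0.1213, 0.0576]
eef_rot: [-0.0, -0.029, 1.0, 0.0]
wrist_force: [-8.2, 2.6, 15.6]
opening: 0.698
grasp_force: 67.4
```

Emit:
servo_tool(commands="0 0 0 0 0 0 0;0 0 0 0 0 0 0")

```text
time_s: 29.52
eef_pos: [0.6194, -0.1213, 0.0577]
eef_rot: [-0.0, -0.029, 1.0, -0.0]
wrist_force: [-4.9, 2.0, 4.8]
opening: 0.696
grasp_force: 66.7
```

```bash
python3 - <<'E'
from h import *
go([.621,-.1223,.057],.058)
E
```

```text
pos [ 0.6194 -0.1213  0.0577] psi 0.0585 tilt [-0.0004 -0.    ] shift mm [-1.5 -1.1  0.7] wz 0.001 t 29.52 F [-4.9  2.   4.8] open 0.696 g 66.7
```

Emit:
servo_tool(commands="0 0 0 0 0 0 1;0 0 0 0 0 0 1;0 0 0 0 0 0 1;0 0 0 0 0 0 1;0 0 0 0 0 -30 1")

```text
time_s: 30.15
eef_pos: [0.6174, -0.1205, 0.0843]
eef_rot: [-0.003, -0.029, 1.0, 0.001]
wrist_force: [-0.3, -0.1, 0.8]
opening: 0.999
grasp_force: 0.0
```

Emit:
servo_tool(commands="0 0 0 0 0 -50 1;0 0 0 0 0 -50 1;0 0 0 0 0 -50 1;0 0 0 30 0 -50 1;0 0 0 50 0 0 1")

```text
time_s: 30.78
eef_pos: [0.5417, -0.1271, 0.2921]
eef_rot: [0.004, -0.03, 1.0, -0.002]
wrist_force: [0.6, -0.8, -0.3]
opening: 1.004
grasp_force: 0.0
```

Emit:
servo_tool(commands="0 0 0 50 0 0 1;0 0 0 30 45 0 1;0 0 0 20 45 0 1;0 0 0 20 45 0 1;0 0 0 20 45 0 1")

```text
time_s: 31.4
eef_pos: [0.3886, 0.0467, 0.287]
eef_rot: [0.001, -0.029, 1.0, 0.0]
wrist_force: [0.4, 0.5, 0.5]
opening: 0.999
grasp_force: 0.0
```

Emit:
servo_tool(commands="0 0 -0.058 20 45 0 1;0 0 0 0 0 0 1;0 0 0 0 0 0 1;0 0 0 0 0 0 1")

```text
time_s: 31.9
eef_pos: [0.3674, 0.0884, 0.2868]
eef_rot: [-0.0, -0.057, 0.998, -0.0]
wrist_force: [-0.0, -0.6, 0.2]
opening: 1.003
grasp_force: 0.0
```

```bash
python3 - <<'E'
from h import *
go([.428,.13,.06],-1.3)
a,c=snap('wrist','w7');np.save('w7c.npy',c,allow_pickle=True)
for X in ([.447,.022,.08],[.428,.130,.08]): print(proj(c,X).round(0))
q=cv2.resize(a[60:300,60:460],None,fx=2,fy=2,interpolation=cv2.INTER_CUBIC);cv2.imwrite('pics/w7c.png',q)
E
```

```text
pos [0.3674 0.0884 0.2868] psi 0.1144 tilt [-0.     -0.0003] shift mm [-65.   34.4 226.8] wz 1.414 t 31.90 F [-0.  -0.6  0.2] open 1.003 g 0.0
[190. 225.]
[277. 221.]
```

View pics/w7c.png

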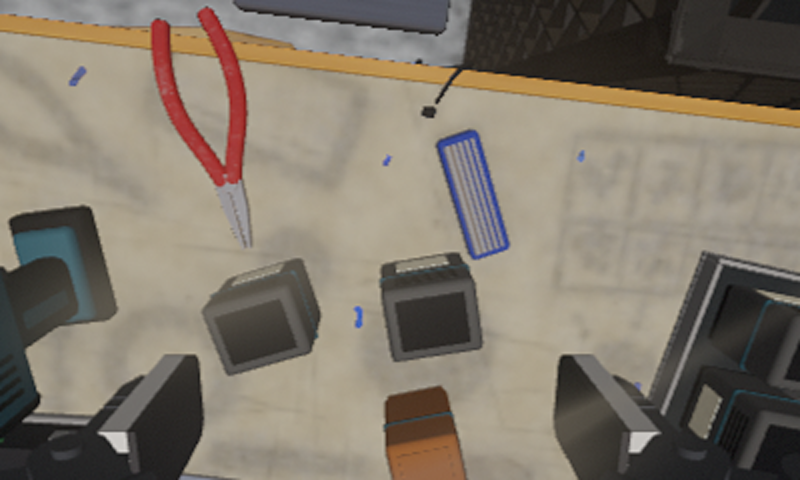

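```bash
python3 - <<'E'
from h import *
c=np.load('w7c.npy',allow_pickle=True).item()
f=lambda l:[(60+x/2,60+y/2) for x,y in l]
for n,l in dict(B=[(382,295),(468,285),(480,347),(393,360)],A=[(205,308),(290,280),(312,350),(230,375)]).items(): print(n,rect(c,f(l),.08))
E
```

```text
B (array([0.4289, 0.1286]), array([0.054, 0.042, 0.056, 0.044]), 'y01 1.828 y12 0.306')
A (array([0.4458, 0.0214]), array([0.057, 0.048, 0.056, 0.047]), 'y01 2.007 y12 0.379')
```

Emit:
servo_tool(commands="0 0 0.177 0 0 0 1;0 0 0.177 0 0 0 1;0 0 0.177 0 0 0 1;0 0 0.177 0 0 0 1;0 0 0.177 0 0 0 1")

```text
time_s: 32.58
eef_pos: [0.3672, 0.0884, 0.2866]
eef_rot: [-0.0, 0.379, 0.926, -0.0]
wrist_force: [0.5, -0.3, -0.5]
opening: 1.0
grasp_force: 0.0
```

Emit:
servo_tool(commands="0 0 0.177 0 0 0 1;0 0 0.177 0 0 0 1;0 0 0.177 0 0 0 1;0 0 0 12 35 50 1;0 0 0 12 35 50 1")

```text
time_s: 33.2
eef_pos: [0.4301, 0.1307, 0.1865]
eef_rot: [0.001, 0.606, 0.795, 0.001]
wrist_force: [0.6, 1.2, -0.4]
opening: 1.0
grasp_force: 0.0
```

Emit:
servo_tool(commands="0 0 0 0 0 40 1;0 0 0 0 0 0 1;0 0 0 0 0 0 1;0 0 0 0 0 0 1")

```text
time_s: 33.7
eef_pos: [0.4295, 0.1309, 0.149]
eef_rot: [0.002, 0.605, 0.796, 0.001]
wrist_force: [0.5, -0.9, -0.0]
opening: 0.999
grasp_force: 0.0
```

```bash
python3 - <<'E'
from h import *
go([.43,.1305,.047],-1.3)
E
```

```text
pos [0.4295 0.1309 0.149 ] psi -1.3006 tilt [0.0041 0.0001] shift mm [ -0.4   0.  102. ] wz -0.001 t 33.70 F [ 0.5 -0.9 -0. ] open 0.999 g 0.0
```

Emit:
servo_tool(commands="0 0 0 -1 0 40 1;0 0 0 0 0 40 1;0 0 0 0 0 22 1;0 0 0 0 0 0 1;0 0 0 0 0 0 0")

```text
time_s: 34.33
eef_pos: [0.4297, 0.1302, 0.0465]
eef_rot: [0.001, 0.605, 0.796, 0.001]
wrist_force: [-0.6, -1.0, 0.3]
opening: 0.819
grasp_force: 0.0
```

Emit:
servo_tool(commands="0 0 0 0 0 0 0;0 0 0 0 0 0 0;0 0 0 0 0 0 0;0 0 0 0 0 0 0;0 0 0 0 0 0 0")

```text
time_s: 34.95
eef_pos: [0.4293, 0.1302, 0.0466]
eef_rot: [0.001, 0.605, 0.796, 0.001]
wrist_force: [-3.0, -1.2, 8.5]
opening: 0.576
grasp_force: 61.1
```

```bash
python3 - <<'E'
from h import *
go([.6245,-.1919,.26],-1.512)
E
```

```text
pos [0.4293 0.1302 0.0466] psi -1.2994 tilt [ 0.0025 -0.0002] shift mm [-362.8  102.2 -212.9] wz 0.213 t 34.95 F [-3.  -1.2  8.5] open 0.576 g 61.1
```

Emit:
servo_tool(commands="0 0 0 0 0 -30 0;0 0 0 0 0 -50 0;0 0 0 0 0 -50 0;0 0 0.107 0 0 -50 0;0 0 0.106 0 0 -35 0")

```text
time_s: 35.58
eef_pos: [0.4285, 0.1303, 0.2629]
eef_rot: [0.001, 0.688, 0.726, 0.001]
wrist_force: [1.0, -0.2, -2.2]
opening: 0.573
grasp_force: 64.0
```

Emit:
servo_tool(commands="0 0 0 -46 0 0 0;0 0 0 -46 0 0 0;0 0 0 -46 0 0 0;0 0 0 -46 0 0 0;0 0 0 -46 0 0 0")

```text
time_s: 36.2
eef_pos: [0.4411, -0.1007, 0.2603]
eef_rot: [0.0, 0.686, 0.727, 0.0]
wrist_force: [0.6, 0.9, -3.0]
opening: 0.579
grasp_force: 63.9
```

Emit:
servo_tool(commands="0 0 0 -46 0 0 0;0 0 0 -46 0 0 0;0 0 0 -3 44 0 0;0 0 0 -3 44 0 0;0 0 0 -2 44 30 0")

```text
time_s: 36.83
eef_pos: [0.5819, -0.1928, 0.2329]
eef_rot: [0.003, 0.687, 0.727, 0.001]
wrist_force: [1.0, -0.1, -2.8]
opening: 0.578
grasp_force: 64.5
```

Emit:
servo_tool(commands="0 0 0 -2 43 40 0;0 0 0 0 0 40 0;0 0 0 0 0 0 0;0 0 0 0 0 0 0;0 0 0 0 0 0 0")

```text
time_s: 37.45
eef_pos: [0.6233, -0.1919, 0.153]
eef_rot: [0.002, 0.686, 0.727, 0.001]
wrist_force: [-0.4, -0.3, -2.4]
opening: 0.574
grasp_force: 64.6
```

```bash
python3 - <<'E'
from h import *
go([.6243,-.1917,.1],-1.512)
E
```

```text
pos [ 0.6233 -0.1919  0.153 ] psi -1.5131 tilt [ 0.0043 -0.0022] shift mm [ 0.3  0.8 53. ] wz -0.001 t 37.45 F [-0.4 -0.3 -2.4] open 0.574 g 64.6
```

Emit:
servo_tool(commands="0 0 0 0 1 30 0;0 0 0 0 0 20 0;0 0 0 0 0 3 0;0 0 0 0 0 0 0;0 0 0 0 0 5 0")

```text
time_s: 38.08
eef_pos: [0.6243, -0.1916, 0.0934]
eef_rot: [0.002, 0.686, 0.727, 0.0]
wrist_force: [-0.2, 0.0, -2.0]
opening: 0.576
grasp_force: 64.7
```

Emit:
servo_tool(commands="0 0 0 0 0 5 0;0 0 0 0 0 5 0;0 0 0 0 0 5 0;0 0 0 0 0 0 0")

```text
time_s: 38.58
eef_pos: [0.6229, -0.1909, 0.0762]
eef_rot: [-0.0, 0.686, 0.727, -0.0]
wrist_force: [-0.4, -0.2, -2.7]
opening: 0.577
grasp_force: 64.8
```

```bash
python3 - <<'E'
from h import *
go([.6243,-.1917,.0568],-1.512)
E
```

```text
pos [ 0.6229 -0.1909  0.0762] psi -1.5128 tilt [-0.0006  0.0004] shift mm [-0.9  1.4 19.4] wz -0.001 t 38.58 F [-0.4 -0.2 -2.7] open 0.577 g 64.8
```

Emit:
servo_tool(commands="0 0 0 0 0 6 0;0 0 0 0 0 6 0;0 0 0 0 0 5 0;0 0 0 0 0 3 0;0 0 0 0 0 0 0")

```text
time_s: 39.2
eef_pos: [0.6231, -0.1911, 0.0568]
eef_rot: [0.0, 0.686, 0.727, -0.0]
wrist_force: [-0.0, 0.2, -2.4]
opening: 0.575
grasp_force: 64.7
```

```bash
python3 - <<'E'
from h import *
go([.6243,-.1917,.0568],-1.512)
E
```

```text
pos [ 0.6231 -0.1911  0.0568] psi -1.5127 tilt [ 0.0001 -0.0001] shift mm [-0.7  1.1  0. ] wz -0.001 t 39.20 F [-0.   0.2 -2.4] open 0.575 g 64.7
```

Emit:
servo_tool(commands="0 0 0 0 0 1 0;0 0 0 0 0 0 1;0 0 0 0 0 0 1;0 0 0 0 0 0 1;0 0 0 0 0 0 1")

```text
time_s: 39.83
eef_pos: [0.6231, -0.1911, 0.0558]
eef_rot: [0.0, 0.686, 0.727, 0.0]
wrist_force: [0.2, -0.5, 0.8]
opening: 1.0
grasp_force: 0.0
```

Emit:
servo_tool(commands="0 0 0 0 0 -30 1;0 0 0 0 0 -50 1;0 0 0 0 0 -50 1;0 0 0 0 0 -50 1;0 0 0 0 -45 -20 1")

```text
time_s: 40.45
eef_pos: [0.5806, -0.1945, 0.26]
eef_rot: [0.004, 0.686, 0.728, 0.001]
wrist_force: [-0.5, -0.5, 1.1]
opening: 1.002
grasp_force: 0.0
```

Emit:
servo_tool(commands="0 0 0 0 -45 0 1;0 0 0 45 -15 0 1;0 0 0 45 -15 0 1;0 0 0 45 -15 0 1;0 0 0 45 -15 0 1")

```text
time_s: 41.08
eef_pos: [0.4622, -0.0188, 0.2559]
eef_rot: [0.0, 0.686, 0.727, 0.0]
wrist_force: [1.2, 0.4, 0.4]
opening: 1.003
grasp_force: 0.0
```

Emit:
servo_tool(commands="0 0 0 45 -15 0 1;0 0 -0.181 0 0 0 1;0 0 -0.182 0 0 0 1;0 0 0 0 0 0 1;0 0 0 0 0 0 1")

```text
time_s: 41.7
eef_pos: [0.4453, 0.0239, 0.2558]
eef_rot: [-0.0, 0.545, 0.838, 0.0]
wrist_force: [-0.4, -0.8, 0.0]
opening: 0.995
grasp_force: 0.0
```

```bash
python3 - <<'E'
from h import *
go([.446,.0217,.047],-1.15)
# knock check: project expected top corners of A and compare with patch in top view
a,c=snap('wrist','w8');np.save('w8c.npy',c,allow_pickle=True)
Rz=Ro.from_euler('z',.42).as_matrix()
P=[proj(c,np.array([.446,.0217,.08])+Rz@np.array([sx*.025,sy*.03,0])).round(1).tolist() for sx,sy in((-1,-1),(-1,1),(1,1),(1,-1))]
print(P)
q=a.copy();cv2.polylines(q,[np.array(P,int)],1,(0,0,255),1)
cv2.imwrite('pics/w8o.png',cv2.resize(q[120:320,120:400],None,fx=1.4,fy=1.4))
E
```

```text
pos [0.4453 0.0239 0.2558] psi -1.1535 tilt [-0.  0.] shift mm [ -2.3  -0.3 208.8] wz -0.004 t 41.70 F [-0.4 -0.8  0. ] open 0.995 g 0.0
[[226.5, 202.6], [225.3, 149.4], [271.7, 149.3], [270.8, 202.6]]
```

View pics/w8o.png

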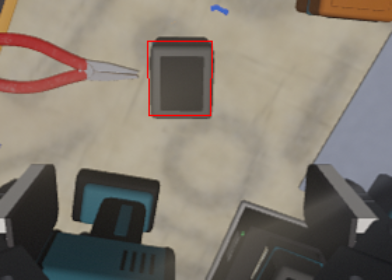

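Emit:
servo_tool(commands="0 0 0 -3.5 1 50 1;0 0 0 0 0 50 1;0 0 0 0 0 50 1;0 0 0 0 0 40 1;0 0 0 0 0 19 1")

```text
time_s: 42.38
eef_pos: [0.446, 0.0214, 0.0444]
eef_rot: [-0.002, 0.545, 0.838, -0.001]
wrist_force: [1.2, -0.5, 0.7]
opening: 0.999
grasp_force: 0.0
```

Emit:
servo_tool(commands="0 0 0 0 0 0 1;0 0 0 0 0 0 1;0 0 0 0 0 0 0;0 0 0 0 0 0 0;0 0 0 0 0 0 0")

```text
time_s: 43.0
eef_pos: [0.4482, 0.021, 0.0479]
eef_rot: [0.001, 0.544, 0.839, 0.0]
wrist_force: [-2.7, -0.2, 5.6]
opening: 0.579
grasp_force: 61.5
```

Emit:
servo_tool(commands="0 0 0 0 0 0 0;0 0 0 0 0 0 0;0 0 0 0 0 0 0")

```text
time_s: 43.38
eef_pos: [0.4482, 0.021, 0.0478]
eef_rot: [0.001, 0.544, 0.839, 0.0]
wrist_force: [-2.9, -0.2, 7.5]
opening: 0.579
grasp_force: 61.5
```

```bash
python3 - <<'E'
from h import *
go([.6243,-.2621,.26],-1.512)
E
```

```text
pos [0.4482 0.021  0.0478] psi -1.1499 tilt [ 0.0012 -0.0006] shift mm [-330.6   45.2 -211.8] wz 0.362 t 43.38 F [-2.9 -0.2  7.5] open 0.579 g 61.5
```

Emit:
servo_tool(commands="0 0 0 0 0 -30 0;0 0 0 0 0 -50 0;0 0 0 0 0 -50 0;0 0 0.181 0 0 -50 0;0 0 0.181 0 0 -35 0")

```text
time_s: 44.0
eef_pos: [0.4478, 0.0213, 0.2643]
eef_rot: [0.001, 0.688, 0.726, 0.001]
wrist_force: [0.8, -0.3, -3.1]
opening: 0.574
grasp_force: 63.7
```

Emit:
servo_tool(commands="0 0 0 -47 0 0 0;0 0 0 -47 0 0 0;0 0 0 -47 1 0 0;0 0 0 -47 1 0 0;0 0 0 -47 1 0 0")

```text
time_s: 44.62
eef_pos: [0.4641, -0.2144, 0.2616]
eef_rot: [-0.0, 0.686, 0.728, 0.0]
wrist_force: [0.8, 0.1, -2.0]
opening: 0.579
grasp_force: 63.9
```

Emit:
servo_tool(commands="0 0 0 -47 0 0 0;0 0 0 -3 40 0 0;0 0 0 -2 40 0 0;0 0 0 -2 40 30 0;0 0 0 -2 40 40 0")

```text
time_s: 45.25
eef_pos: [0.6293, -0.26, 0.1921]
eef_rot: [0.001, 0.686, 0.728, 0.0]
wrist_force: [-0.0, -1.3, -1.6]
opening: 0.577
grasp_force: 64.2
```

Emit:
servo_tool(commands="0 0 0 0 0 40 0;0 0 0 0 0 0 0;0 0 0 0 0 0 0;0 0 0 0 0 0 0;0 0 0 0 0 0 0")

```text
time_s: 45.88
eef_pos: [0.6282, -0.2603, 0.1541]
eef_rot: [0.002, 0.686, 0.728, 0.0]
wrist_force: [-0.1, -0.3, -3.3]
opening: 0.573
grasp_force: 64.3
```

```bash
python3 - <<'E'
from h import *
go([.6285,-.2618,.1],-1.512)
E
```

```text
pos [ 0.6282 -0.2603  0.1541] psi -1.5121 tilt [ 0.0029 -0.0018] shift mm [-1.4  0.1 54.1] wz -0.000 t 45.88 F [-0.1 -0.3 -3.3] open 0.573 g 64.3
```

Emit:
servo_tool(commands="0 0 0 -1.5 0.5 30 0;0 0 0 0 0 24 0;0 0 0 0 0 0 0;0 0 0 0 0 5 0;0 0 0 0 0 5 0")

```text
time_s: 46.5
eef_pos: [0.6291, -0.2616, 0.0894]
eef_rot: [0.001, 0.686, 0.728, 0.0]
wrist_force: [-2.2, 8.0, 19.4]
opening: 0.578
grasp_force: 67.3
```

Emit:
servo_tool(commands="0 0 0 0 0 5 0;0 0 0 0 0 5 0;0 0 0 0 0 0 0")

```text
time_s: 46.88
eef_pos: [0.6295, -0.2614, 0.0886]
eef_rot: [0.002, 0.685, 0.728, -0.0]
wrist_force: [-23.1, 14.9, 50.2]
opening: 0.575
grasp_force: 71.1
```

```bash
python3 - <<'E'
from h import *
go([.6285,-.2618,.0578],-1.512)
E
```

```text
pos [ 0.6295 -0.2614  0.0886] psi -1.5100 tilt [ 0.002 -0.003] shift mm [-0.2 -1.  30.8] wz 0.002 t 46.88 F [-23.1  14.9  50.2] open 0.575 g 71.1
```

Emit:
servo_tool(commands="0 0 0 0 0 -9 0;0 0 0 1.5 -1.5 0 0;0 0 0 0 0 0 0;0 0 0 0 0 4 0;0 0 0 0 0 4 0")

```text
time_s: 47.5
eef_pos: [0.6264, -0.2596, 0.0777]
eef_rot: [-0.0, 0.686, 0.728, 0.0]
wrist_force: [1.1, 0.3, -2.2]
opening: 0.578
grasp_force: 64.5
```

```bash
python3 - <<'E'
from h import *
go([.6285,-.2618,.0578],-1.512)
E
```

```text
pos [ 0.6264 -0.2596  0.0777] psi -1.5119 tilt [-0.0005  0.0005] shift mm [-2.4  2.  19.9] wz 0.000 t 47.50 F [ 1.1  0.3 -2.2] open 0.578 g 64.5
```

Emit:
servo_tool(commands="0 0 0 0 0 6 0;0 0 0 0 0 6 0;0 0 0 0 0 5 0;0 0 0 0 0 3 0;0 0 0 0 0 0 0")

```text
time_s: 48.12
eef_pos: [0.6264, -0.2596, 0.0585]
eef_rot: [-0.0, 0.686, 0.728, -0.0]
wrist_force: [0.7, -0.1, -3.5]
opening: 0.576
grasp_force: 64.4
```

Emit:
servo_tool(commands="0 0 0 0 0 1 0;0 0 0 0 0 1 0;0 0 0 0 0 0 0")

```text
time_s: 48.5
eef_pos: [0.6265, -0.2597, 0.058]
eef_rot: [-0.0, 0.686, 0.728, -0.0]
wrist_force: [-2.9, 2.1, 6.1]
opening: 0.575
grasp_force: 65.2
```

```bash
python3 - <<'E'
from h import *
go([.6285,-.2618,.0578],-1.512)
E
```

```text
pos [ 0.6265 -0.2597  0.058 ] psi -1.5117 tilt [-0.0002 -0.0001] shift mm [-2.2  1.9  0.2] wz 0.000 t 48.50 F [-2.9  2.1  6.1] open 0.575 g 65.2
```

Emit:
servo_tool(commands="0 0 0 0 0 0 1;0 0 0 0 0 0 1;0 0 0 0 0 0 1;0 0 0 0 0 0 1;0 0 0 0 0 -30 1")

```text
time_s: 49.12
eef_pos: [0.6245, -0.2585, 0.0839]
eef_rot: [-0.003, 0.686, 0.728, -0.001]
wrist_force: [-0.4, -0.2, 0.4]
opening: 0.999
grasp_force: 0.0
```

Emit:
servo_tool(commands="0 0 0 0 0 -50 1;0 0 0 0 0 -50 0;0 0 0 -30 -29 0 0;0 0 0 -32 -29 0 0;0 0 0 0 0 0 0")

```text
time_s: 49.75
eef_pos: [0.5706, -0.3274, 0.187]
eef_rot: [0.0, 0.687, 0.726, -0.0]
wrist_force: [0.3, -0.2, -0.0]
opening: 0.142
grasp_force: 0.0
```

Emit:
servo_tool(commands="0 0 0 0 0 0 0;0 0 0 0 0 0 0;0 0 0 0 0 0 0")

```text
time_s: 50.12
eef_pos: [0.5729, -0.3241, 0.1866]
eef_rot: [-0.0, 0.685, 0.728, 0.0]
wrist_force: [0.3, -0.4, 0.6]
opening: 0.0
grasp_force: 0.0
```

```bash
python3 - <<'E'
from h import *
go([.572,-.3249,.082],-1.512)
a,c=snap('wrist','w9');np.save('w9c.npy',c,allow_pickle=True)
b,cb=snap('top','top1')
q=cv2.resize(b[120:255,270:420],(600,540),interpolation=cv2.INTER_CUBIC)
cv2.imwrite('pics/top1c.png',q)
for X in [(.572,-.3249,.082),(.614,-.326,.096),(.632,-.3249,.054)]:print(proj(cb,X),(proj(cb,X)-[270,120])*4)
E
```

```text
pos [ 0.5729 -0.3241  0.1866] psi -1.5104 tilt [-0.0001  0.0002] shift mm [ -0.8  -0.9 104.6] wz 0.002 t 50.12 F [ 0.3 -0.4  0.6] open 0.000 g 0.0
[375.97561786 179.98358415] [423.90247143 239.93433661]
[376.94292227 165.16971372] [427.77168908 180.67885486]
[371.92661771 163.13172715] [407.70647083 172.52690859]
```

View pics/w9.png

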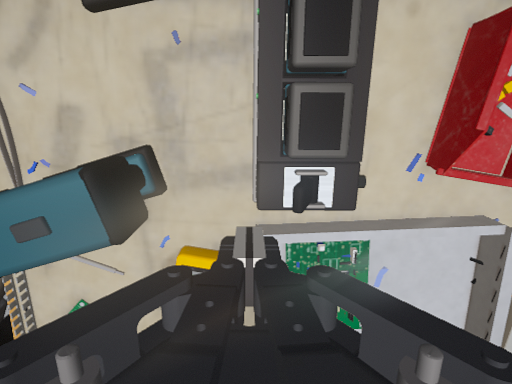

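```bash
python3 - <<'E'
from h import *
c=np.load('w9c.npy',allow_pickle=True).item()
for X in [(.632,-.3249,.054),(.614,-.326,.096),(.572,-.3249,.082),get_obs()['eef_pos'],(.6265,-.2597,.09)]:print(proj(c,X).round(0))
print(atz(c,318,185,.056),atz(c,300,207,.096),atz(c,300,207,.08),atz(c,318,120,.09))
E
```

```text
[310. 188.]
[298. 201.]
[247. 192.]
[248. 243.]
[321. 119.]
[ 0.63903494 -0.32084284  0.056     ] [ 0.61623257 -0.33138474  0.096     ] [ 0.61943716 -0.33636282  0.08      ] [ 0.62393227 -0.26070183  0.09      ]
```

Emit:
servo_tool(commands="0 0 0 -1 0 40 0;0 0 0 0 0 40 0;0 0 0 0 0 22 0;0 0 0 0 0 0 0;0 0 0 0 0 0 0")

```text
time_s: 50.85
eef_pos: [0.5734, -0.3267, 0.0865]
eef_rot: [0.001, 0.686, 0.728, 0.0]
wrist_force: [0.6, -0.4, 0.2]
opening: 0.001
grasp_force: 0.0
```

Emit:
servo_tool(commands="0 0 0 0 8 0 0;0 0 0 0 8 0 0;0 0 0 0 8 0 0;0 0 0 0 8 0 0;0 0 0 0 0 0 0")

```text
time_s: 51.48
eef_pos: [0.6054, -0.3244, 0.0856]
eef_rot: [0.001, 0.686, 0.728, 0.0]
wrist_force: [0.2, 1.0, -0.4]
opening: 0.001
grasp_force: 0.0
```

Emit:
servo_tool(commands="0 0 0 0 6 0 0;0 0 0 0 6 0 0;0 0 0 0 5 0 0;0 0 0 0 0 0 0")

```text
time_s: 51.98
eef_pos: [0.6217, -0.3229, 0.0844]
eef_rot: [-0.0, 0.686, 0.728, 0.0]
wrist_force: [0.7, -0.0, -0.1]
opening: 0.001
grasp_force: 0.0
```

```bash
python3 - <<'E'
from h import *
go([.632,-.3249,.084],-1.512)
E
```

```text
pos [ 0.6217 -0.3229  0.0844] psi -1.5115 tilt [0.0002 0.0002] shift mm [-2.6 10.2  0.4] wz 0.001 t 51.98 F [ 0.7 -0.  -0.1] open 0.001 g 0.0
```

Emit:
servo_tool(commands="0 0 0 0 5 0 0;0 0 0 0 5 0 0")

```text
time_s: 52.22
eef_pos: [0.6297, -0.3224, 0.0843]
eef_rot: [-0.002, 0.686, 0.728, -0.001]
wrist_force: [-18.7, -0.6, 9.3]
opening: -0.005
grasp_force: 10.2
```

Emit:
servo_tool(commands="0 0 0 0 4 0 0;0 0 0 0 4 0 0")

```text
time_s: 52.48
eef_pos: [0.6304, -0.3225, 0.0841]
eef_rot: [-0.009, 0.686, 0.728, -0.006]
wrist_force: [-45.8, 1.1, 23.1]
opening: -0.0
grasp_force: 25.7
```

Emit:
servo_tool(commands="0 0 0 0 3 0 0;0 0 0 0 0 0 0")

```text
time_s: 52.72
eef_pos: [0.6304, -0.3225, 0.0842]
eef_rot: [-0.011, 0.686, 0.727, -0.007]
wrist_force: [-49.3, 2.1, 25.0]
opening: 0.004
grasp_force: 27.6
```

```bash
python3 - <<'E'
from h import *
go([.632,-.3249,.084],-1.512)
a,c=snap('wrist','w10');np.save('w10c.npy',c,allow_pickle=True)
b,cb=snap('side','side1');d=cv2.imread('pics/side0.png')
f=lambda im:cv2.resize(im[140:200,185:260],(375,300),interpolation=cv2.INTER_CUBIC)
q=np.zeros((300+250,750,3),np.uint8);q[:300,:375]=f(d);q[:300,375:]=f(b);q[300:]=cv2.resize(a[130:255,200:420],(750,425))[:250]
cv2.imwrite('pics/m10.png',q); print(proj(cb,(.632,-.3249,.06)))
E
```

```text
pos [ 0.6304 -0.3225  0.0842] psi -1.5126 tilt [-0.0265  0.0048] shift mm [-2.5  1.4  0.1] wz -0.001 t 52.73 F [-49.3   2.1  25. ] open 0.004 g 27.6
[220.36575503 156.17418766]
```

View pics/m10.png

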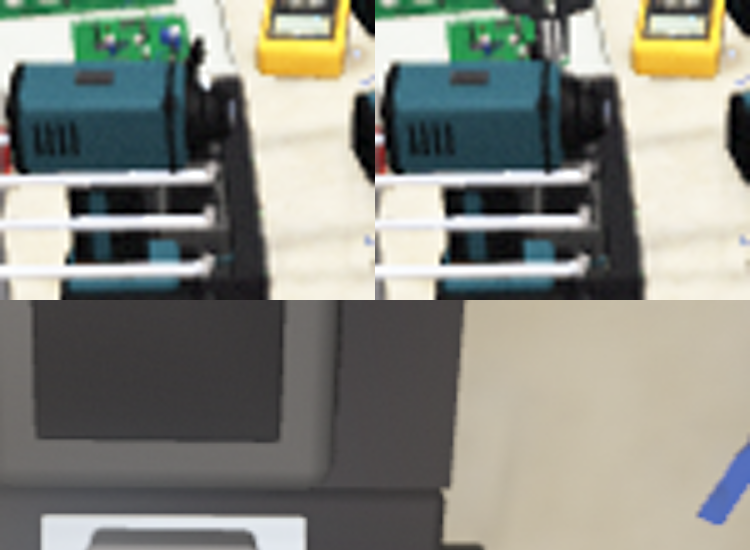

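Emit:
servo_tool(commands="0 0 0 0 -20 0 0;0 0 0 0 -20 0 0;0 0 0 0 -10 -30 0;0 0 0 0 0 -60 1;0 0 0 0 0 -60 1")

```text
time_s: 53.45
eef_pos: [0.5924, -0.3247, 0.2364]
eef_rot: [0.0, 0.686, 0.728, 0.0]
wrist_force: [0.9, -0.9, 0.7]
opening: 0.42
grasp_force: 0.0
```

Emit:
servo_tool(commands="0 0 0 0 0 -60 1;0 0 0 0 0 0 1;0 0 0 0 0 0 1")

```text
time_s: 53.82
eef_pos: [0.5926, -0.3247, 0.2949]
eef_rot: [0.0, 0.686, 0.728, 0.0]
wrist_force: [-0.9, 0.5, -0.5]
opening: 0.995
grasp_force: 0.0
```

```bash
python3 - <<'E'
from h import *
go([.45,-.13,.3],-1.512)
a,c=snap('wrist','w11');np.save('w11c.npy',c,allow_pickle=True)
for X in [(.632,-.3249,.054),(.614,-.326,.096),(.65,-.324,.096)]:print(proj(c,X).round(0))
w=cv2.imread('pics/w3.png');f=lambda i:cv2.resize(i,None,fx=3.5,fy=3.5,interpolation=cv2.INTER_CUBIC)
p=f(w[35:175,75:195]);r=f(w[45:185,262:350])
u,v=map(int,proj(c,(.632,-.325,.06)))
sw=cv2.resize(a[max(0,v-45):v+45,u-30:u+30],(160,240)) if 0 else a[max(0,v-50):v+50,max(0,u-30):u+30]
print(p.shape,r.shape,sw.shape)
q=np.zeros((600,760,3),np.uint8);q[:490,:420]=p;q[:490,425:425+r.shape[1]]=r;q[490:490+sw.shape[0],:sw.shape[1]]=sw
cv2.imwrite('pics/m11.png',q)
E
```

```text
pos [ 0.5926 -0.3247  0.2949] psi -1.5116 tilt [ 0.0008 -0.0003] shift mm [ 202.8 -130.8   -5.3] wz 0.000 t 53.83 F [-0.9  0.5 -0.5] open 0.995 g 0.0
[278. 166.]
[267. 173.]
[297. 173.]
(490, 420, 3) (490, 308, 3) (100, 60, 3)
```

View pics/m11.png

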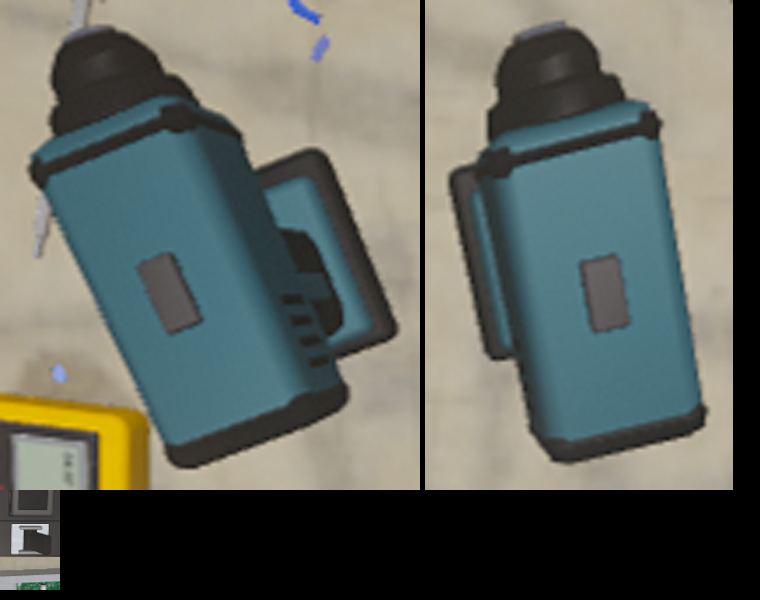

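```bash
python3 - <<'E'
from h import *
c=np.load('w3c.npy',allow_pickle=True).item()
print('cam',(-np.array(c['R']).T@np.array(c['t'])).round(3))
def an(name,off,v0,r,l,lab,nose,back,labs):
    f=lambda p:(off[0]+p[0]/3.5,off[1]+p[1]/3.5)
    W=lambda p,z:atz(c,*f(p),z)[:2]
    for n,e in(('R',r),('L',l),('lab',labs)):
        a,b=W(e[0],.163),W(e[1],.163);d=b-a;print(name,n,'yaw %.4f'%np.arctan2(d[1],d[0]))
    a,b=W(r[0],.163),W(r[1],.163);d=(b-a)/np.linalg.norm(b-a);nrm=np.array([-d[1],d[0]])
    L=W(lab,.163);print(' label',L.round(4),'to R edge %.4f'%((a-L)@nrm),'to L edge %.4f'%((W(l[0],.163)-L)@nrm), 'L2 %.4f'%((W(l[1],.163)-L)@nrm),'L@.111 %.4f'%((W(l[1],.111)-L)@nrm),'R@.15 %.4f'%((W(r[0],.15)-L)@nrm))
    print(' nose along',[round(float((W(nose,z)-L)@d),4) for z in(.13,.14,.155)],'back',[round(float((W(back,z)-L)@d),4) for z in(.111,.15,.163)])
an('D1',(262-425/3.5,45),0,[(655,130),(703,415)],[(510,180),(545,440)],(605,293),(540,25),(628,443),[(580,262),(593,330)])
an('D2',(75,35),0,[(190,115),(305,390)],[(48,185),(170,455)],(169,293),(90,33),(260,430),[(137,263),(168,333)])
E
```

```text
cam [ 0.436 -0.202  0.482]
D1 R yaw 0.2473
D1 L yaw 0.1762
D1 lab yaw 0.2463
 label [ 0.452  -0.1337] to R edge 0.0228 to L edge -0.0211 L2 -0.0267 L@.111 -0.0209 R@.15 0.0263
 nose along [-0.0826, -0.0811, -0.079] back [0.0601, 0.0504, 0.0472]
D2 R yaw 0.3348
D2 L yaw 0.3280
D2 lab yaw 0.3318
 label [ 0.4424 -0.3344] to R edge 0.0271 to L edge -0.0203 L2 -0.0209 L@.111 -0.0450 R@.15 0.0231
 nose along [-0.0834, -0.08, -0.0748] back [0.0483, 0.0472, 0.0468]
```

Emit:
servo_tool(commands="0 0 -0.175 0 0 0 1;0 0 -0.175 0 0 0 1;0 0 -0.175 0 0 0 1;0 0 -0.175 0 0 0 1;0 0 -0.175 0 0 0 1")

```text
time_s: 54.5
eef_pos: [0.5917, -0.3242, 0.292]
eef_rot: [-0.002, 0.31, 0.951, 0.001]
wrist_force: [0.5, -0.2, -0.3]
opening: 0.998
grasp_force: 0.0
```

Emit:
servo_tool(commands="0 0 -0.175 0 0 0 1;0 0 -0.175 0 0 0 1;0 0 -0.175 0 0 0 1;0 0 -0.175 0 0 0 1;0 0 -0.177 0 0 0 1")

```text
time_s: 55.12
eef_pos: [0.5917, -0.3242, 0.292]
eef_rot: [-0.001, -0.123, 0.992, 0.002]
wrist_force: [0.0, -0.8, -0.5]
opening: 1.003
grasp_force: 0.0
```

Emit:
servo_tool(commands="0 0 0 20 44 0 1;0 0 0 20 44 0 1;0 0 0 20 44 0 1;0 0 0 20 44 0 1;0 0 0 19 43 0 1")

```text
time_s: 55.75
eef_pos: [0.4423, -0.134, 0.2927]
eef_rot: [-0.001, -0.12, 0.993, 0.001]
wrist_force: [0.8, 0.5, 0.1]
opening: 0.998
grasp_force: 0.0
```

Emit:
servo_tool(commands="0 0 0 0 0 40 1;0 0 0 0 0 40 1;0 0 0 0 0 0 1;0 0 0 0 0 0 1;0 0 0 0 0 0 1")

```text
time_s: 56.38
eef_pos: [0.445, -0.1363, 0.2163]
eef_rot: [0.001, -0.12, 0.993, -0.001]
wrist_force: [1.0, 0.3, 0.2]
opening: 1.001
grasp_force: 0.0
```

```bash
python3 - <<'E'
from h import *
go([.4447,-.1355,.118],.24)
E
```

```text
pos [ 0.445  -0.1363  0.2163] psi 0.2401 tilt [ 0.002  -0.0012] shift mm [ 0.2  1.  98.3] wz 0.000 t 56.38 F [1.  0.3 0.2] open 1.001 g 0.0
```

Emit:
servo_tool(commands="0 0 0 0 1 40 1;0 0 0 0 0 40 1;0 0 0 0 0 18 1;0 0 0 0 0 0 1;0 0 0 0 0 0 1")

```text
time_s: 57.0
eef_pos: [0.4449, -0.1354, 0.1184]
eef_rot: [0.001, -0.12, 0.993, -0.001]
wrist_force: [-0.4, 0.5, 0.1]
opening: 0.998
grasp_force: 0.0
```

Emit:
servo_tool(commands="0 0 0 0 0 0 0;0 0 0 0 0 0 0;0 0 0 0 0 0 0;0 0 0 0 0 0 0;0 0 0 0 0 0 0")

```text
time_s: 57.62
eef_pos: [0.4446, -0.1353, 0.1179]
eef_rot: [0.001, -0.12, 0.993, -0.001]
wrist_force: [0.1, -1.2, 6.4]
opening: 0.609
grasp_force: 64.0
```

Emit:
servo_tool(commands="0 0 0 0 0 0 0;0 0 0 0 0 0 0;0 0 0 0 0 -10 0;0 0 0 0 0 -10 0;0 0 0 0 0 0 0")

```text
time_s: 58.25
eef_pos: [0.4442, -0.1349, 0.1375]
eef_rot: [0.001, -0.12, 0.993, -0.0]
wrist_force: [0.2, 0.5, -5.6]
opening: 0.601
grasp_force: 64.6
```

```bash
python3 - <<'E'
from h import *
go([.4447,-.1355,.118],.24);print(get_obs()['torque'].round(2))
E
```

```text
pos [ 0.4442 -0.1349  0.1375] psi 0.2402 tilt [ 0.0011 -0.0007] shift mm [-0.4 -0.7 19.5] wz 0.000 t 58.25 F [ 0.2  0.5 -5.6] open 0.601 g 64.6
[ 0.02 -0.   -0.  ]
```

Emit:
servo_tool(commands="0 0 0 0 0 -40 0;0 0 0 0 0 -40 0;0 0 0.134 0 0 -28 0;0 0 0.134 0 0 0 0;0 0 0 0 0 0 0")

```text
time_s: 58.88
eef_pos: [0.4435, -0.1345, 0.2445]
eef_rot: [-0.0, 0.013, 1.0, 0.0]
wrist_force: [-0.2, 0.0, -6.0]
opening: 0.603
grasp_force: 66.9
```

Emit:
servo_tool(commands="0 0 0 -10 37 0 0;0 0 0 -10 37 0 0;0 0 0 -10 37 0 0;0 0 0 -10 37 0 0;0 0 0 -10 37 0 0")

```text
time_s: 59.5
eef_pos: [0.4985, 0.0502, 0.2437]
eef_rot: [-0.001, 0.012, 1.0, 0.0]
wrist_force: [1.3, 0.0, -6.1]
opening: 0.606
grasp_force: 67.3
```

Emit:
servo_tool(commands="0 0 0 0 38 0 0;0 0 0 0 0 0 0;0 0 0 0 0 0 0;0 0 0 0 0 0 0")

```text
time_s: 60.0
eef_pos: [0.4998, 0.086, 0.2444]
eef_rot: [-0.0, 0.014, 1.0, -0.0]
wrist_force: [-0.6, -0.5, -5.2]
opening: 0.596
grasp_force: 68.3
```

```bash
python3 - <<'E'
from h import *
go([.5,.0866,.246],-.028)
a,c=snap('wrist','w12');np.save('w12c.npy',c,allow_pickle=True)
ct=calibration('top')
f=lambda x,y:(110+x/2.667,85+y/2.667)
print('hung1 back',atz(ct,*f(432,72),.265),'nose',atz(ct,*f(430,208),.239),'hung4 back',atz(ct,*f(165,66),.265),'nose',atz(ct,*f(158,197),.239))
for X in [(.598,.0626,.225),(.598,.1064,.225),(.598,.1508,.225)]:print(proj(c,X).round(1))
b,cb=snap('side','side2')
for y in(.0613,.1051,.1495,.1936):
  print('side tip',[proj(cb,(x,y+.0278*(.64-x),.2095)).round(1).tolist() for x in(.605,.72)])
E
```

```text
pos [0.4998 0.086  0.2444] psi -0.0280 tilt [-0.0007 -0.0002] shift mm [-0.2  0.6 -1.6] wz -0.000 t 60.00 F [-0.6 -0.5 -5.2] open 0.596 g 68.3
hung1 back [ 0.70963901 -0.00658942  0.265     ] nose [ 0.57998257 -0.0049325   0.239     ] hung4 back [0.71526713 0.25324585 0.265     ] nose [0.59043852 0.25980788 0.239     ]
[219. 365.]
[283.8 363.6]
[349.8 362.1]
side tip [[225.0, 184.1], [184.8, 184.9]]
side tip [[224.9, 193.6], [183.3, 194.4]]
side tip [[224.9, 203.9], [181.7, 204.7]]
side tip [[224.8, 214.8], [180.0, 215.7]]
```

Emit:
servo_tool(commands="0 0 0 -10 1 -3 0;0 0 0 -20 0 0 0;0 0 0 -20 0 0 0;0 0 0 -15 0 0 0;0 0 0 0 0 0 0")

```text
time_s: 60.72
eef_pos: [0.566, 0.0857, 0.2476]
eef_rot: [-0.0, 0.014, 1.0, -0.0]
wrist_force: [-0.0, -0.4, -6.1]
opening: 0.6
grasp_force: 68.3
```

Emit:
servo_tool(commands="0 0 0 -15 0 0 0;0 0 0 -15 0 0 0;0 0 0 -15 0 0 0;0 0 0 0 0 0 0")

```text
time_s: 61.22
eef_pos: [0.6101, 0.0847, 0.2476]
eef_rot: [-0.0, 0.014, 1.0, -0.0]
wrist_force: [-1.0, -0.6, -5.2]
opening: 0.602
grasp_force: 68.3
```

```bash
python3 - <<'E'
from h import *
go([.659,.0823,.246],-.028);print(get_obs()['torque'].round(2))
E
```

```text
pos [0.6101 0.0847 0.2476] psi -0.0279 tilt [-0.0005  0.    ] shift mm [-49.   -1.    1.5] wz 0.000 t 61.23 F [-1.  -0.6 -5.2] open 0.602 g 68.3
[ 0.07  0.08 -0.07]
```

Emit:
servo_tool(commands="0 0 0 -15 -0.5 0 0;0 0 0 -15 -0.5 0 0;0 0 0 -15 0 0 0;0 0 0 -4 0 0 0;0 0 0 0 0 0 0")

```text
time_s: 61.85
eef_pos: [0.6582, 0.0825, 0.2475]
eef_rot: [-0.001, 0.014, 1.0, 0.0]
wrist_force: [-1.0, -0.2, -6.5]
opening: 0.598
grasp_force: 68.3
```

Emit:
servo_tool(commands="0 0 0 0 0 8 0;0 0 0 0 0 8 0;0 0 0 0 0 5 0;0 0 0 0 0 2 0;0 0 0 0 0 0 0")

```text
time_s: 62.48
eef_pos: [0.6589, 0.0824, 0.2246]
eef_rot: [-0.0, 0.014, 1.0, 0.0]
wrist_force: [0.2, -0.8, -6.3]
opening: 0.6
grasp_force: 68.3
```

```bash
python3 - <<'E'
from h import *
go([.659,.0823,.22],-.028);print(get_obs()['torque'].round(2))
E
```

```text
pos [0.6589 0.0824 0.2246] psi -0.0278 tilt [-0.0003  0.    ] shift mm [-0.1 -0.1  4.6] wz 0.000 t 62.48 F [ 0.2 -0.8 -6.3] open 0.600 g 68.3
[-0.01  0.02  0.05]
```

Emit:
servo_tool(commands="0 0 0 0 0 1.5 0;0 0 0 0 0 1.5 0;0 0 0 0 0 1 0;0 0 0 0 0 0 0")

```text
time_s: 62.98
eef_pos: [0.6589, 0.0824, 0.2207]
eef_rot: [-0.0, 0.014, 1.0, -0.0]
wrist_force: [0.3, 0.5, -5.8]
opening: 0.599
grasp_force: 68.3
```

Emit:
servo_tool(commands="0 0 0 0 0 1 0;0 0 0 0 0 0 0")

```text
time_s: 63.22
eef_pos: [0.659, 0.0824, 0.2205]
eef_rot: [0.0, 0.014, 1.0, -0.0]
wrist_force: [-2.5, 0.1, -0.8]
opening: 0.602
grasp_force: 68.7
```

```bash
python3 - <<'E'
from h import *
go([.659,.0823,.22],-.028);print(get_obs()['torque'].round(2))
E
```

```text
pos [0.659  0.0824 0.2205] psi -0.0277 tilt [ 0.0005 -0.0001] shift mm [-0.  -0.1  0.5] wz 0.000 t 63.23 F [-2.5  0.1 -0.8] open 0.602 g 68.7
[0.12 0.32 0.05]
```

Emit:
servo_tool(commands="0 0 0 0 0 0 0.78;0 0 0 0 0 0 0.78;0 0 0 0 0 0 0.78;0 0 0 0 0 0 0.78")

```text
time_s: 63.72
eef_pos: [0.6591, 0.0824, 0.22]
eef_rot: [0.0, 0.014, 1.0, 0.0]
wrist_force: [1.1, 0.5, 0.8]
opening: 0.778
grasp_force: 0.0
```

Emit:
servo_tool(commands="0 0 0 0 0 -10 0.78;0 0 0 0 0 -25 0.78;0 0 0 0 0 -40 0.78;0 0 0 0 0 -40 0.78;0 0 0 30 0 0 1")

```text
time_s: 64.35
eef_pos: [0.6314, 0.0829, 0.3401]
eef_rot: [0.004, 0.014, 1.0, -0.0]
wrist_force: [-0.0, 0.3, -0.1]
opening: 0.964
grasp_force: 0.0
```

Emit:
servo_tool(commands="0 0 0 50 0 0 1;0 0 0 50 0 0 1;0 0 0 40 0 0 1;0 0 0 0 0 0 1;0 0 0 0 0 0 1")

```text
time_s: 64.97
eef_pos: [0.4898, 0.0871, 0.3358]
eef_rot: [0.001, 0.014, 1.0, -0.0]
wrist_force: [0.4, 0.0, -0.1]
opening: 1.002
grasp_force: 0.0
```

```bash
python3 - <<'E'
from h import *
go([.4353,-.3369,.2],.333)
b,cb=snap('side','side3')
E
```

```text
pos [0.4898 0.0871 0.3358] psi -0.0278 tilt [ 0.0023 -0.0001] shift mm [  43.  -425.3  135.8] wz -0.361 t 64.97 F [ 0.4  0.  -0.1] open 1.002 g 0.0
```

Emit:
servo_tool(commands="0 0 0 5 -47 0 1;0 0 0 5 -47 0 1;0 0 0 5 -47 0 1;0 0 0 5 -47 0 1;0 0 0 5 -47 0 1")

```text
time_s: 65.65
eef_pos: [0.458, -0.1492, 0.3347]
eef_rot: [-0.0, 0.014, 1.0, 0.0]
wrist_force: [0.4, -0.2, -0.4]
opening: 0.998
grasp_force: 0.0
```

Emit:
servo_tool(commands="0 0 0 5 -47 0 1;0 0 0 5 -47 0 1;0 0 0 4 -48 0 1;0 0 0 4 -48 0 1;0 0 -0.18 0 0 0 1")

```text
time_s: 66.28
eef_pos: [0.4338, -0.3406, 0.3337]
eef_rot: [-0.001, -0.076, 0.997, 0.0]
wrist_force: [0.6, 0.5, -0.9]
opening: 0.995
grasp_force: 0.0
```

Emit:
servo_tool(commands="0 0 -0.181 0 0 0 1;0 0 0 0 0 50 1;0 0 0 0 0 50 1;0 0 0 0 0 0 1;0 0 0 0 0 0 1")

```text
time_s: 66.9
eef_pos: [0.4351, -0.3377, 0.2365]
eef_rot: [0.0, -0.166, 0.986, -0.001]
wrist_force: [0.1, 0.9, 0.3]
opening: 0.999
grasp_force: 0.0
```

```bash
python3 - <<'E'
from h import *
go([.4353,-.3369,.118],.333)
E
```

```text
pos [ 0.4351 -0.3377  0.2365] psi 0.3331 tilt [ 0.0012 -0.0015] shift mm [ -0.3   0.9 118.5] wz 0.000 t 66.90 F [0.1 0.9 0.3] open 0.999 g 0.0
```

Emit:
servo_tool(commands="0 0 0 0 1 40 1;0 0 0 0 0 40 1;0 0 0 0 0 30 1;0 0 0 0 0 8 1;0 0 0 0 0 0 1")

```text
time_s: 67.53
eef_pos: [0.4348, -0.3367, 0.1186]
eef_rot: [0.001, -0.166, 0.986, -0.001]
wrist_force: [0.6, -0.2, -0.1]
opening: 1.001
grasp_force: 0.0
```

Emit:
servo_tool(commands="0 0 0 0 0 0 1;0 0 0 0 0 0 0;0 0 0 0 0 0 0;0 0 0 0 0 0 0;0 0 0 0 0 0 0")

```text
time_s: 68.15
eef_pos: [0.4343, -0.3363, 0.1178]
eef_rot: [0.0, -0.166, 0.986, -0.001]
wrist_force: [-0.1, -0.2, 6.2]
opening: 0.599
grasp_force: 64.5
```

Emit:
servo_tool(commands="0 0 0 0 0 0 0;0 0 0 0 0 0 0;0 0 0 0 0 0 0")

```text
time_s: 68.53
eef_pos: [0.4344, -0.3363, 0.1178]
eef_rot: [0.0, -0.166, 0.986, -0.001]
wrist_force: [-0.5, -1.8, 5.3]
opening: 0.602
grasp_force: 64.5
```

Emit:
servo_tool(commands="0 0 0 0 0 -10 0;0 0 0 0 0 -10 0;0 0 0 0 0 0 0;0 0 0 0 0 0 0")

```text
time_s: 69.03
eef_pos: [0.4337, -0.3352, 0.1364]
eef_rot: [-0.0, -0.166, 0.986, 0.0]
wrist_force: [-0.2, -0.6, -6.3]
opening: 0.6
grasp_force: 64.4
```

```bash
python3 - <<'E'
from h import *
go([.5,.1746,.247],-.028);print(get_obs()['torque'].round(2))
E
```

```text
pos [ 0.4337 -0.3352  0.1364] psi 0.3332 tilt [-0.0005  0.0006] shift mm [-229.4  460.2 -110.3] wz 0.361 t 69.03 F [-0.2 -0.6 -6.3] open 0.600 g 64.4
[-0.02  0.03 -0.  ]
```

Emit:
servo_tool(commands="0 0 0 0 0 -40 0;0 0 0 0 0 -40 0;0 0 0.18 0 0 -30 0;0 0 0.181 0 0 0 0;0 0 0 0 0 0 0")

```text
time_s: 69.65
eef_pos: [0.4336, -0.3353, 0.2464]
eef_rot: [-0.0, 0.013, 1.0, 0.0]
wrist_force: [1.0, 0.9, -7.0]
opening: 0.597
grasp_force: 66.9
```

Emit:
servo_tool(commands="0 0 0 -2 46 0 0;0 0 0 -2 46 0 0;0 0 0 -2 46 0 0;0 0 0 -2 46 0 0;0 0 0 -2 46 0 0")

```text
time_s: 70.28
eef_pos: [0.4496, -0.1042, 0.2458]
eef_rot: [-0.001, 0.012, 1.0, 0.0]
wrist_force: [1.1, -0.2, -6.4]
opening: 0.604
grasp_force: 67.9
```

Emit:
servo_tool(commands="0 0 0 -2 46 0 0;0 0 0 -2 46 0 0;0 0 0 -2 46 0 0;0 0 0 -2 46 0 0;0 0 0 -2 46 0 0")

```text
time_s: 70.9
eef_pos: [0.4659, 0.1252, 0.2458]
eef_rot: [-0.001, 0.012, 1.0, -0.0]
wrist_force: [0.3, -0.2, -6.8]
opening: 0.604
grasp_force: 67.9
```

Emit:
servo_tool(commands="0 0 0 -2 46 0 0;0 0 0 0 5 0 0;0 0 0 0 0 0 0;0 0 0 0 0 0 0;0 0 0 0 0 0 0")

```text
time_s: 71.53
eef_pos: [0.4702, 0.1736, 0.2467]
eef_rot: [-0.0, 0.014, 1.0, -0.0]
wrist_force: [0.2, -0.1, -6.7]
opening: 0.601
grasp_force: 69.0
```

```bash
python3 - <<'E'
from h import *
go([.5,.1748,.2475],-.028);print(get_obs()['torque'].round(2))
E
```

```text
pos [0.4702 0.1736 0.2467] psi -0.0289 tilt [-0.0001 -0.0002] shift mm [-29.8   2.1  -0.8] wz -0.001 t 71.53 F [ 0.2 -0.1 -6.7] open 0.601 g 69.0
[-0.03  0.02 -0.01]
```

Emit:
servo_tool(commands="0 0 0 -20 2 -1 0;0 0 0 -25 0 0 0;0 0 0 -25 0 0 0;0 0 0 -20 0 0 0;0 0 0 0 0 0 0")

```text
time_s: 72.15
eef_pos: [0.5612, 0.173, 0.2475]
eef_rot: [0.0, 0.015, 1.0, -0.0]
wrist_force: [-0.5, -0.4, -6.8]
opening: 0.599
grasp_force: 69.0
```

Emit:
servo_tool(commands="0 0 0 -15 0 0 0;0 0 0 -15 0 0 0;0 0 0 -15 0 0 0;0 0 0 0 0 0 0")

```text
time_s: 72.65
eef_pos: [0.6059, 0.1725, 0.2476]
eef_rot: [0.0, 0.014, 1.0, -0.0]
wrist_force: [-0.4, 0.3, -6.8]
opening: 0.601
grasp_force: 69.0
```

```bash
python3 - <<'E'
from h import *
go([.661,.1703,.2475],-.028);print(get_obs()['torque'].round(2))
E
```

```text
pos [0.6059 0.1725 0.2476] psi -0.0283 tilt [ 0.0002 -0.0001] shift mm [-55.2  -0.6   0.1] wz -0.000 t 72.65 F [-0.4  0.3 -6.8] open 0.601 g 69.0
[ 0.01 -0.02  0.02]
```

Emit:
servo_tool(commands="0 0 0 -15 -0.5 0 0;0 0 0 -15 0 0 0;0 0 0 -15 0 0 0;0 0 0 -10 0 0 0;0 0 0 0 0 0 0")

```text
time_s: 73.28
eef_pos: [0.6601, 0.1707, 0.2475]
eef_rot: [-0.0, 0.014, 1.0, -0.0]
wrist_force: [-0.3, 1.3, -6.2]
opening: 0.598
grasp_force: 69.0
```

Emit:
servo_tool(commands="0 0 0 0 0 8 0;0 0 0 0 0 8 0;0 0 0 0 0 6 0;0 0 0 0 0 3 0;0 0 0 0 0 0 0")

```text
time_s: 73.9
eef_pos: [0.6598, 0.1709, 0.2224]
eef_rot: [-0.0, 0.014, 1.0, -0.0]
wrist_force: [0.5, -0.1, -7.0]
opening: 0.599
grasp_force: 69.1
```

Emit:
servo_tool(commands="0 0 0 0 0 1.5 0;0 0 0 0 0 0 0")

```text
time_s: 74.15
eef_pos: [0.6601, 0.1709, 0.2214]
eef_rot: [0.0, 0.014, 1.0, 0.0]
wrist_force: [0.7, 0.8, -6.6]
opening: 0.602
grasp_force: 69.1
```

```bash
python3 - <<'E'
from h import *
go([.661,.1703,.22],-.028);print(get_obs()['torque'].round(2))
E
```

```text
pos [0.6601 0.1709 0.2214] psi -0.0278 tilt [0.0002 0.    ] shift mm [-0.9 -0.5  1.4] wz 0.000 t 74.15 F [ 0.7  0.8 -6.6] open 0.602 g 69.1
[0.01 0.02 0.04]
```

Emit:
servo_tool(commands="0 0 0 0 0 1 0;0 0 0 0 0 1 0;0 0 0 0 0 0 0")

```text
time_s: 74.53
eef_pos: [0.6602, 0.1708, 0.2203]
eef_rot: [0.0, 0.014, 1.0, 0.0]
wrist_force: [-2.9, -0.3, -0.4]
opening: 0.604
grasp_force: 69.7
```

Emit:
servo_tool(commands="0 0 0 0 0 0 0.78;0 0 0 0 0 0 0.78;0 0 0 0 0 0 0.78;0 0 0 0 0 0 0.78")

```text
time_s: 75.03
eef_pos: [0.6602, 0.1709, 0.2194]
eef_rot: [0.0, 0.014, 1.0, 0.0]
wrist_force: [-1.2, -0.6, 0.5]
opening: 0.785
grasp_force: 0.0
```

Emit:
servo_tool(commands="0 0 0 0 0 -10 0.78;0 0 0 0 0 -25 0.78;0 0 0 0 0 -40 0.78;0 0 0 0 0 -40 0.78;0 0 0 30 0 0 0.78")

```text
time_s: 75.65
eef_pos: [0.6326, 0.1715, 0.3398]
eef_rot: [0.005, 0.014, 1.0, 0.0]
wrist_force: [-0.7, 1.1, -0.5]
opening: 0.782
grasp_force: 0.0
```

Emit:
servo_tool(commands="0 0 0 50 0 0 1;0 0 0 50 0 0 1;0 0 0 50 0 -20 1;0 0 0 50 0 -20 1;0 0 0 50 0 0 1")

```text
time_s: 76.28
eef_pos: [0.3793, 0.1788, 0.377]
eef_rot: [0.002, 0.014, 1.0, 0.0]
wrist_force: [1.0, -0.3, 0.3]
opening: 0.999
grasp_force: 0.0
```

Emit:
servo_tool(commands="0 0 0 20 -30 0 1;0 0 0 0 -30 0 1;0 0 0 0 0 0 1;0 0 0 0 0 0 1;0 0 0 0 0 0 1")

```text
time_s: 76.9
eef_pos: [0.3586, 0.1198, 0.3744]
eef_rot: [-0.0, 0.014, 1.0, 0.0]
wrist_force: [0.7, -0.4, 0.2]
opening: 1.0
grasp_force: 0.0
```

```bash
python3 - <<'E'
from h import *
go([.4,.1,.35],0)
a,_=snap('top','topF');b,cb=snap('side','sideF')
q=np.zeros((600,800,3),np.uint8)
q[:300,:640]=cv2.resize(a[95:245,100:420],(640,300),interpolation=cv2.INTER_CUBIC)
q[300:600,:480]=cv2.resize(b[120:345,120:360][:,:],(480,450))[:300]
q[300:500,500:800]=cv2.resize(b[255:355,230:350],(300,200))
cv2.imwrite('pics/F.png',q)
E
```

```text
pos [0.3586 0.1198 0.3744] psi -0.0270 tilt [-0.0001  0.0003] shift mm [-41.9 -18.7  24.4] wz -0.027 t 76.90 F [ 0.7 -0.4  0.2] open 1.000 g 0.0
```

View pics/F.png

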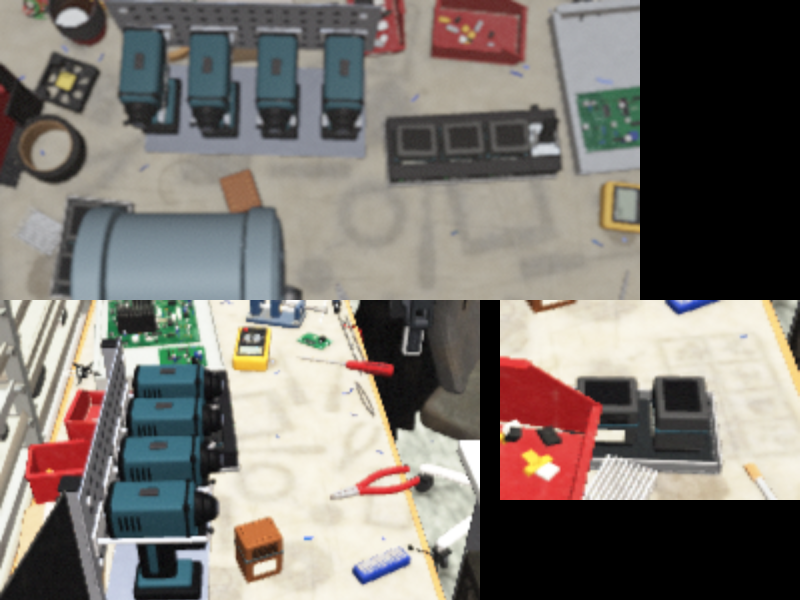

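The final picture shows four drivers hanging upright, at about (143,75), (209,75), (276,75) and (343,75). The three packs are level in the bays at (417,137), (463,135) and (508,134), with the paddle leaning away at (540,130). Both charged packs stand in the tray, at (607,405) and (680,410).

```bash
python3 -c "
from bench import *
print(hand_in())"
```

```text
the job is handed in; nothing more can be done
None
```

I handed the job in at about 77 s: both charged packs stand in the tray, all three spent packs are home in the charger with its switch then flipped on, and both bench drivers hang on hooks 2 and 3. I pushed the switch harder than intended, about 49 N at the wrist through the fingertips once it hit its stop.

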